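# Stack two belt-drive sets on their build posts

## Robot

A 6-joint arm with a two-finger parallel gripper is mounted at the origin on the work surface. World frame = base frame: x ahead of the robot, y to its left, z up, the work surface at z = 0. Lengths are in m, angles in degrees, forces in N, time in s.
With the tool pointing down it reaches from about 0.375 to 0.75 m from the base axis. Payload 9 kg.
Tool frame: the origin (TCP) lies between the finger pads; the fingertips stand 11 mm ahead of it and the grasp point (between the pads) lies 8 mm behind it (bot.tips_ahead is the distance from the TCP to the fingertips, in m); x points along the fingers, y is the direction in which the jaws open and shut, and the axes are right-handed (so a half turn about x gives the same grasp; the last joint's range is limited). The gripper opens to 85 mm and grips with 20 to 120 N. Pads are 22 mm wide; open, the fingers measure 114 mm over their backs; the gripper's body (76 mm by 85 mm) begins 54 mm behind the grasp point. The pads swing forward as they close: fully open they stand 13 mm farther back than shut.
Start: joints at [56.511, 5.964, 5.575, 89.605, 0, 77.527], TCP at [0.215, 0.56, 0.242] pointing down, gripper open.
Joint ranges: [-171.21, 171.21], [-48.23, 106.86], [-62.78, 66.21], [-105.2, 120.99], [-86.42, 89.51], [-180, 180]. Speed limits (degrees/s): [127.2, 127.2, 147.25, 180, 180, 180].

## Interface

Orientations are given as a 3x3 rotation matrix whose columns are the frame's x, y, z axes.
In Python, from workcell import bot gives the robot as it stands.
- The arm moves only by the tool move_arm, never from a script. Its arguments are lists of equal length, an entry for each row: "rotation": the turn, a rotation vector about the world's x, y, z in degrees, a list of three; "offset": the shift along the world's x, y, z in m, a list of three; "claw": the opening, from 0 (shut) to 1 (fully open). A call has 1 to 20 rows; each row is the pose to reach, as a shift and turn from the pose commanded when the call began; what a row does not reach only later rows make up. A row lasts 1/12 s, in which the tool goes at most 41.7 mm and 7.16 degrees, less where a joint would pass 70% of its speed; a pose out of reach is approached as far as the arm can. A call with a gripper value outside its range is refused whole. The fingers move at their own pace and stop on an object; the grip force is fixed at half the most. Time passes only in rows, so rows that repeat a pose let the fingers close. It gives the time, the measured TCP pose, the force and the opening at its end, in the units of the state.
- bot.get_obs(): the state, without advancing time (a new reading comes with each control period).
- bot.snapshot(name): name is "side" or "top" or "wrist"; returns the picture (400x640x3 uint8, red, green, blue); there is no depth.
- bot.camera_info(name): a dict with "mtx" (3x3 intrinsics, pixels), "world_to_cam" (4x4, takes a point from world to camera coordinates). Camera axes: x right, y up, looking along -z (the intrinsics and any distortion apply to the point x, -y, -z); pixel columns grow to the right and rows downward; lengths in m; the calibration is good to about 2 mm. A picture is of the moment at which its call begins: read the wrist's pose just before it. camera_info takes no time and is no camera call; for the wrist camera it gives the pose at the moment of the call.
- bot.sign_off(): hands the job in, once; it reports no verdict.
The state is a dict: "t": time; "qpos": joint angles; "joint_velocities": joint speeds; "joint_torque": joint torques, N m; "tool_pos": TCP position; "tool_rot": TCP orientation; "wrist_force": force on the tool from outside, world axes, zero at the start; "moment": the same for the moment, N m; "gripper_width": finger opening in m.
Only numpy, scipy, OpenCV 4.12 (cv2) and the standard library are available. Lean on these libraries where they do the work, as an engineer would, in place of code of your own. Each camera call takes 0.05 s, during which the arm holds its last target.

## Task

Set out the belt-drive parts on the two build posts in assembly order, each slipped over the post and resting flat on what is below it. On the post with the blue base put the steel flange first, the black grooved pulley on it and the red cap on top; on the post with the yellow base put the brass sleeve first and the green roller on it. Don't shift the steel block, the socket or the spanner lying round the work.

Things in the scene. Friction and masses are not known exactly. Their poses are not given: they have to be found in the camera images.
- flange_mid (a point): loose bright steel flange ring with six small dark dots on its face, 66 mm outside diameter, 14 mm high, with a 28 mm hole right through, lying flat on the table; this point is its centre, half-way up, z along the hole (up)
- pulley_mid (a point): loose black plastic pulley with a grooved rim, 60 mm outside diameter, 24 mm high, with a 28 mm hole right through, lying flat on the table; this point is its centre, half-way up, z along the hole (up)
- cap_mid (a point): loose red plastic cap, 46 mm outside diameter, 20 mm high, top closed (5 mm thick), open underneath with a 28 mm wide, 15 mm deep bore, standing open side down on the table; this point is its centre, half-way up, z up
- sleeve_mid (a point): loose plain brass sleeve, 44 mm outside diameter, 28 mm high, with a 28 mm hole right through, lying flat on the table; this point is its centre, half-way up, z along the hole (up)
- roller_mid (a point): loose green plastic roller with a low rim at either end, 58 mm outside diameter, 22 mm high, with a 28 mm hole right through, lying flat on the table; this point is its centre, half-way up, z along the hole (up)
- blue_post_seat (a point): build post fixed to the table: round blue base 80 mm in diameter, 12 mm thick; a steel post 12 mm in diameter with a tapered top stands upright in its middle and ends 48 mm above the base's top face (60 mm above the table). This point is on the post's axis at the base's top face, 12 mm above the table, where the lowest part of the stack rests; z up
- yellow_post_seat (a point): build post fixed to the table: round yellow base 80 mm in diameter, 12 mm thick; a steel post 12 mm in diameter with a tapered top stands upright in its middle and ends 48 mm above the base's top face (60 mm above the table). This point is on the post's axis at the base's top face, 12 mm above the table, where the lowest part of the stack rests; z up
- block: bystander: dark steel block 80 x 55 x 30 mm (x, y, z) with four dark holes in its top; origin at the centre of its underside; leave alone
- socket: bystander: steel wrench socket standing upright, 28 mm in diameter, 38 mm high; origin at the centre of its underside; leave alone
- spanner: bystander: flat steel spanner about 180 mm long, under 15 mm high, lying on the table along its own x axis; origin near its middle, on the underside; leave alone

How it is judged (in metres and radians):
At the end, for the whole second after the job is handed in: Upward on the blue base: flange, pulley, cap (centres 7, 26, 48 mm above its top face); on the yellow: sleeve, roller (14, 39 mm); each within 4 mm of that height and 12 mm of the post's axis, tilted under 0.1 rad, under 20 mm/s (horizontal distance between each of flange_mid, pulley_mid, cap_mid and blue_post_seat below 0.012 m and z of flange_mid in the frame of blue_post_seat between 0.003 and 0.011 m and angle between each of flange_mid, pulley_mid, cap_mid, sleeve_mid, roller_mid's own z axis and vertical below 0.1 rad and linear speed of each of flange, pulley, cap, sleeve, roller below 0.02 m/s and z of pulley_mid in the frame of blue_post_seat between 0.022 and 0.03 m and z of cap_mid in the frame of blue_post_seat between 0.044 and 0.052 m and horizontal distance between each of sleeve_mid, roller_mid and yellow_post_seat below 0.012 m and z of sleeve_mid in the frame of yellow_post_seat between 0.01 and 0.018 m and z of roller_mid in the frame of yellow_post_seat between 0.035 and 0.043 m); the robot touches nothing.
It fails at once if the block is shifted by more than 20 mm (distance of block from where it was at the start of the episode above 0.02 m).
It fails at once if the socket is shifted by more than 20 mm (distance of socket from where it was at the start of the episode above 0.02 m).
It fails at once if the spanner is shifted by more than 20 mm (distance of spanner from where it was at the start of the episode above 0.02 m).
It also fails if it takes over 122 s, if anything falls off the work surface, if the arm or the gripper's body presses on something with over 40 N, if the wrist force passes 120 N, or if a joint passes its speed limit or range.

## Working session

There is one attempt and no reset: what is moved stays moved. The work goes in short steps, Python scripts to look and compute and a tool call to move; the robot and the scene stay as the last step left them, time stands still between calls to the robot, and variables do not carry over. Pictures are saved under pics/ and viewed, and the job is handed in when it is done.

Besides the shell and the picture viewer there is one more tool, called after ">>>" as name(argument=value, ...) on one line, values as JSON. move_arm: Moves the arm, as the interface text tells. Its arguments: {"type":"object","properties":{"rotation":{"type":"array"},"offset":{"type":"array"},"claw":{"type":"array"}},"required":["rotation","offset","claw"]}

```bash
mkdir -p pics; python3 - <<'E'
from workcell import bot
import cv2,numpy as np
np.set_printoptions(precision=4,suppress=True)
o=bot.get_obs(); print({k:np.round(v,4) for k,v in o.items()})
for n in ["top","side","wrist"]:
    ci=bot.camera_info(n); print(n,ci)
    cv2.imwrite(f"pics/{n}0.png",bot.snapshot(n)[:,:,::-1])
E
```

```text
{'t': np.float64(0.0), 'qpos': array([56.5119,  5.9987,  5.5276, 89.6058, -0.0003, 77.5285]), 'joint_velocities': array([ 0.0034, -0.0396,  0.0091,  0.0061, -0.0612, -0.0711]), 'joint_torque': array([  0.0006, -55.6931,  50.3649,   0.0171,  -0.0004,   0.    ]), 'tool_pos': array([0.215 , 0.5598, 0.2415]), 'tool_rot': array([[-0.0007,  0.3586,  0.9335],
       [-0.0011,  0.9335, -0.3586],
       [-1.    , -0.0013, -0.0003]]), 'wrist_force': array([0.023 , 0.5452, 0.3083]), 'moment': array([-0.0303,  0.0316,  0.0242]), 'gripper_width': np.float64(0.0853)}
top {'mtx': array([[446.4056,   0.    , 317.7749],
       [  0.    , 446.4056, 199.6867],
       [  0.    ,   0.    ,   1.    ]]), 'world_to_cam': array([[ 0.0076, -0.9998,  0.0193, -0.0203],
       [ 0.9981,  0.0088,  0.0609, -0.6071],
       [-0.061 ,  0.0188,  0.998 , -1.368 ],
       [ 0.    ,  0.    ,  0.    ,  1.    ]])}
side {'mtx': array([[482.3413,   0.    , 322.5756],
       [  0.    , 482.3413, 206.2161],
       [  0.    ,   0.    ,   1.    ]]), 'world_to_cam': array([[-0.936 , -0.3519,  0.0042,  0.5758],
       [ 0.2541, -0.6676,  0.6998, -0.1856],
       [-0.2435,  0.6561,  0.7143, -1.0089],
       [ 0.    ,  0.    ,  0.    ,  1.    ]])}
wrist {'mtx': array([[313.1014,   0.    , 324.3524],
       [  0.    , 313.1014, 199.9102],
       [  0.    ,   0.    ,   1.    ]]), 'world_to_cam': array([[ 0.3583,  0.9336, -0.0016, -0.598 ],
       [-0.8879,  0.3402, -0.3096,  0.0409],
       [-0.2885,  0.1124,  0.9509, -0.3804],
       [ 0.    ,  0.    ,  0.    ,  1.    ]])}
```

View pics/top0.png

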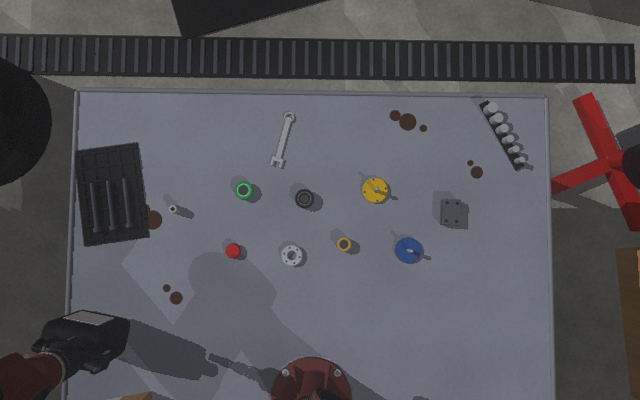

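View pics/side0.png

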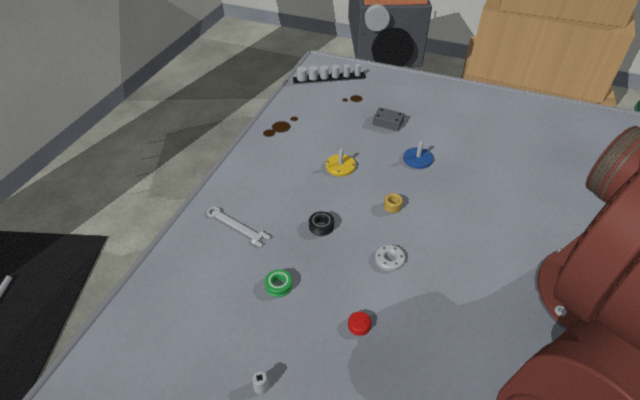

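View pics/wrist0.png

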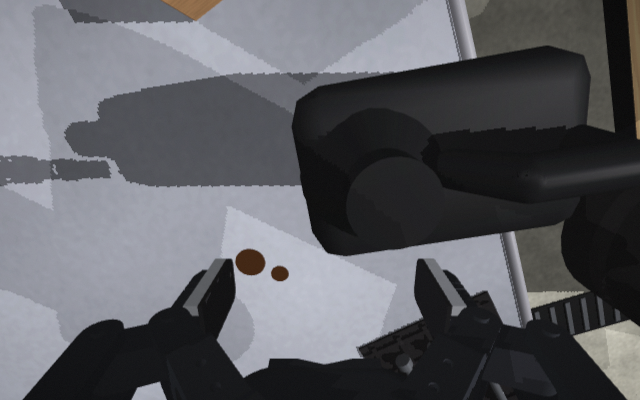

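```bash
cat > h.py <<'E'
from workcell import bot
import cv2,numpy as np
np.set_printoptions(precision=4,suppress=True)
def proj(ci,P):
    P=np.atleast_2d(P); c=P@ci["world_to_cam"][:3,:3].T+ci["world_to_cam"][:3,3]
    q=np.c_[c[:,0],-c[:,1],-c[:,2]]@ci["mtx"].T
    return q[:,:2]/q[:,2:]
def back(ci,uv,z):
    W=ci["world_to_cam"];R=W[:3,:3];C=-R.T@W[:3,3]
    d=np.linalg.inv(ci["mtx"])@[uv[0],uv[1],1]; d=R.T@[d[0],-d[1],-d[2]]
    return C+d*(z-C[2])/d[2]
def cyl(xy,d,z0,z1):
    a=np.linspace(0,2*np.pi,60,endpoint=False)
    return np.vstack([np.c_[xy[0]+d/2*np.cos(a),xy[1]+d/2*np.sin(a),0*a+z] for z in(z0,z1)])
def obs():
    o=bot.get_obs(); print("t",round(float(o["t"]),2),"tcp",o["tool_pos"],"w",round(float(o["gripper_width"]),4),"F",o["wrist_force"]); return o
def show(n,name,crop=None,s=1):
    im=bot.snapshot(n)[:,:,::-1].copy()
    if crop: im=im[crop[1]:crop[3],crop[0]:crop[2]]
    im=cv2.resize(im,None,fx=s,fy=s,interpolation=cv2.INTER_NEAREST); cv2.imwrite(f"pics/{name}.png",im)
E
python3 - <<'E'
from h import *
print(bot.tips_ahead)
px={"roller":(244,190,.022),"pulley":(304,198,.024),"cap":(233,251,.02),"flange":(292,256,.014),"sleeve":(344,244,.028),"yellow":(376,190,.012),"blue":(408,250,.012)}
sp={"roller":(279,282),"pulley":(321,222),"cap":(360,323),"flange":(390,257),"sleeve":(393,203),"yellow":(340,166),"blue":(418,159)}
T=bot.camera_info("top");S=bot.camera_info("side")
for k,(u,v,z) in px.items():
    a=back(T,(u,v),z); b=back(S,sp[k],z/2 if k not in("yellow","blue") else z);print(k,a[:2],b[:2],np.hypot(*a[:2]))
for n,c,s in(("top",(210,160,450,290),3),("side",(240,120,460,350),3)):
    im=cv2.imread(f"pics/{n}0.png")[c[1]:c[3],c[0]:c[2]]
    cv2.imwrite(f"pics/{n}0z.png",cv2.resize(im,None,fx=s,fy=s,interpolation=cv2.INTER_CUBIC)[:600,:800])
E
```

```text
0.011
roller [0.635  0.2132] [0.633  0.2134] 0.6698732376682096
pulley [0.6118 0.0274] [0.6107 0.0226] 0.6123775657399451
cap [0.447  0.2439] [0.4443 0.2456] 0.5091985776630841
flange [0.4325 0.0629] [0.4323 0.0623] 0.4370683499157008
sleeve [ 0.4711 -0.0967] [ 0.4682 -0.0969] 0.4808975470227761
yellow [ 0.6397 -0.1977] [ 0.6349 -0.1831] 0.6695069538784316
blue [ 0.4533 -0.2975] [ 0.4484 -0.2849] 0.5421488406904795
```

View pics/top0z.png

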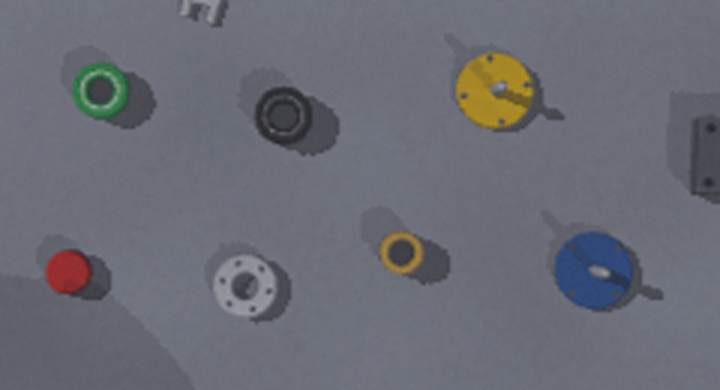

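```bash
cat > fit.py <<'E'
from h import *
from scipy.optimize import minimize
spec={"roller":((.635,.213),.058,0,.022),"pulley":((.611,.026),.060,0,.024),"cap":((.446,.244),.046,0,.02),"flange":((.4325,.063),.066,0,.014),"sleeve":((.47,-.097),.044,0,.028),"yellow":((.639,-.19),.08,0,.012),"blue":((.452,-.292),.08,0,.012)}
def mask(k,im):
    h=cv2.cvtColor(im,cv2.COLOR_BGR2HSV).astype(int);H,S,V=h[...,0],h[...,1],h[...,2]
    m={"roller":(abs(H-60)<20)&(S>110),"cap":((H<8)|(H>172))&(S>130),"sleeve":(abs(H-22)<10)&(S>90),"yellow":(abs(H-24)<8)&(S>110),"blue":(abs(H-110)<12)&(S>130),"flange":(V>145)&(S<60),"pulley":(V<58)}[k]
    return m.astype(np.uint8)
if __name__=="__main__":
  for k,(xy,d,z0,z1) in spec.items():
    res=[]
    data=[]
    for n in("top","side"):
        im=cv2.imread(f"pics/{n}0.png");ci=bot.camera_info(n)
        p=proj(ci,cyl(xy,d*1.5,z0,z1)); a=p.min(0).astype(int);b=p.max(0).astype(int)+1
        m=mask(k,im)[a[1]:b[1],a[0]:b[0]]
        nb,l,st,_=cv2.connectedComponentsWithStats(m); i=1+np.argmax(st[1:,4]); m=(l==i)
        pts=np.argwhere(m)[:,::-1]; hull=cv2.convexHull(pts.astype(np.int32))
        mm=np.zeros((m.shape[0]*8,m.shape[1]*8),np.uint8); cv2.fillConvexPoly(mm,((hull[:,0]+.5)*8).astype(int),1)
        data.append((ci,a,mm))
    def cost(x,ds):
        c=0
        for ci,a,mm in ds:
            q=np.zeros_like(mm);h=cv2.convexHull((((proj(ci,cyl(x,d,z0,z1))+.5-a)*8)).astype(np.int32));cv2.fillConvexPoly(q,h,1)
            c+=1-(q&mm).sum()/(q|mm).sum()
        return c
    for ds in(data[:1],data[1:],data):
        r=minimize(cost,xy,args=(ds,),method="Nelder-Mead",options=dict(initial_simplex=[xy,np.add(xy,(.006,0)),np.add(xy,(0,.006))],xatol=1e-4,fatol=1e-4)); res.append((r.x.round(4),round(r.fun,3)))
    print(k,res)
E
python3 fit.py
```

```text
roller [(array([0.6366, 0.2157]), np.float64(0.161)), (array([0.6357, 0.2138]), np.float64(0.139)), (array([0.6353, 0.2153]), np.float64(0.302))]
pulley [(array([0.6105, 0.026 ]), np.float64(0.188)), (array([0.6104, 0.022 ]), np.float64(0.191)), (array([0.6101, 0.0244]), np.float64(0.382))]
cap [(array([0.4485, 0.2462]), np.float64(0.22)), (array([0.4458, 0.2444]), np.float64(0.17)), (array([0.447 , 0.2462]), np.float64(0.394))]
flange [(array([0.4386, 0.0645]), np.float64(0.244)), (array([0.4353, 0.0614]), np.float64(0.148)), (array([0.4351, 0.0633]), np.float64(0.396))]
sleeve [(array([ 0.4708, -0.0961]), np.float64(0.163)), (array([ 0.4699, -0.1005]), np.float64(0.168)), (array([ 0.4697, -0.0961]), np.float64(0.336))]
yellow [(array([ 0.6399, -0.1948]), np.float64(0.082)), (array([ 0.6377, -0.1963]), np.float64(0.129)), (array([ 0.639 , -0.1945]), np.float64(0.218))]
blue [(array([ 0.4547, -0.2968]), np.float64(0.141)), (array([ 0.4497, -0.3011]), np.float64(0.189)), (array([ 0.4524, -0.2994]), np.float64(0.333))]
```

>>> move_arm(rotation=[[0, 0, 0], [0, 0, 0], [0, 0, 0], [0, 0, 0], [0, 0, 0], [0, 0, 0], [0, 0, 0], [0, 0, 0], [0, 0, 0], [0, 0, 0], [0, 0, 0], [0, 0, 0], [0, 0, 0], [0, 0, 0], [0, 0, 0], [0, 0, 0], [0, 0, 0], [0, 0, 0]], offset=[[0.22, -0.497, -0.142], [0.22, -0.497, -0.142], [0.22, -0.497, -0.142], [0.22, -0.497, -0.142], [0.22, -0.497, -0.142], [0.22, -0.497, -0.142], [0.22, -0.497, -0.142], [0.22, -0.497, -0.142], [0.22, -0.497, -0.142], [0.22, -0.497, -0.142], [0.22, -0.497, -0.142], [0.22, -0.497, -0.142], [0.22, -0.497, -0.142], [0.22, -0.497, -0.142], [0.22, -0.497, -0.142], [0.22, -0.497, -0.142], [0.22, -0.497, -0.142], [0.22, -0.497, -0.142]], claw=[1, 1, 1, 1, 1, 1, 1, 1, 1, 1, 1, 1, 1, 1, 1, 1, 1, 1])

```text
t: 1.65
tool_pos: [0.435, 0.064, 0.1006]
tool_rot: [[0.0, 0.357, 0.934], [0.0, 0.934, -0.357], [-1.0, 0.0, 0.0]]
wrist_force: [-0.2, 0.9, -0.5]
gripper_width: 0.0853
```

```bash
python3 - <<'E'
from h import *
o=obs();print(o["qpos"])
show("wrist","w1",s=1.25); show("side","s1",(330,190,490,300),5)
E
```

```text
t 1.65 tcp [0.435  0.064  0.1006] w 0.0853 F [-0.1904  0.9315 -0.507 ]
[ -8.7893 -22.1201 -34.8608  77.2496   0.0165  12.1562]
```

View pics/w1.png

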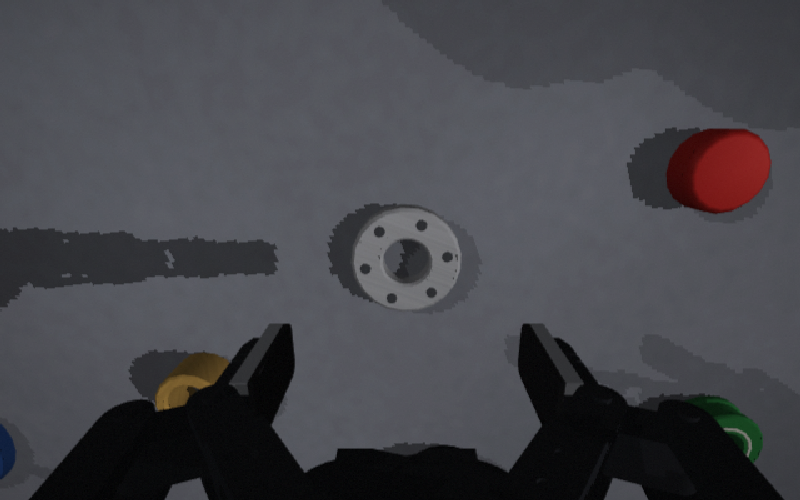

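View pics/s1.png

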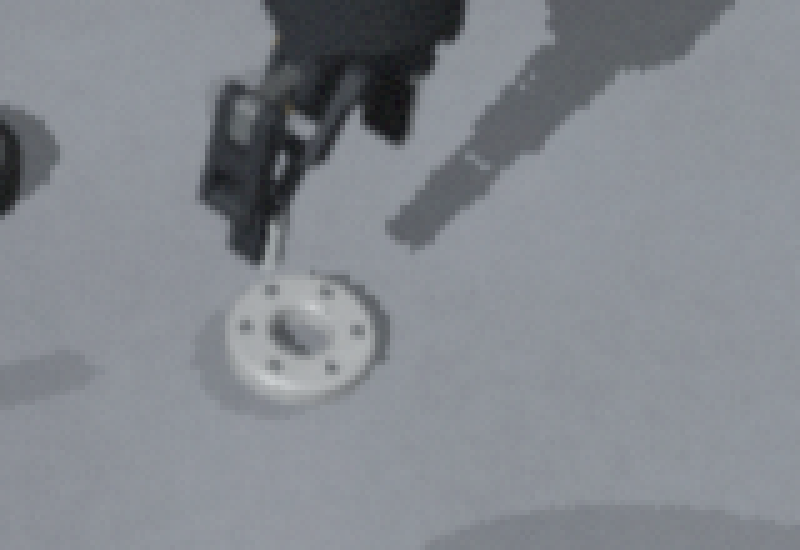

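```bash
python3 - <<'E'
from h import *
W=bot.camera_info("wrist")
print("cam",-W["world_to_cam"][:3,:3].T@W["world_to_cam"][:3,3])
print("flange hole",back(W,(325.6,208.5),.014)," outer",back(W,(407.5/1.25,259/1.25),.012))
# TCP-ahead points at jaw +-42.6 : project for several z
t=np.array([.435,.064]);y=np.array([.357,.934]);x=np.array([.934,-.357])
for z in(.085,.09,.095,.1,.105,.11):
  for s in(-1,1):
   for wd in(-.011,.011):
    p=np.r_[t+s*.0426*y+wd*x,z]; print(z,s,wd,proj(W,p)*1.25)
E
```

```text
cam [0.3607 0.0911 0.2324]
flange hole [0.4339 0.0641 0.014 ]  outer [0.4337 0.0645 0.012 ]
0.085 -1 -0.011 [[305.1021 295.8344]]
0.085 -1 0.011 [[309.1594 342.659 ]]
0.085 1 -0.011 [[511.8595 295.9134]]
0.085 1 0.011 [[507.52  342.736]]
0.09 -1 -0.011 [[302.0528 301.1098]]
0.09 -1 0.011 [[306.3557 349.0765]]
0.09 1 -0.011 [[515.0894 301.1914]]
0.09 1 0.011 [[510.4886 349.1559]]
0.095 -1 -0.011 [[298.8125 306.7157]]
0.095 -1 0.011 [[303.3838 355.8788]]
0.095 1 -0.011 [[518.5217 306.7999]]
0.095 1 0.011 [[513.6352 355.9607]]
0.1 -1 -0.011 [[295.3626 312.6841]]
0.1 -1 0.011 [[300.2283 363.1014]]
0.1 1 -0.011 [[522.1759 312.7712]]
0.1 1 0.011 [[516.9763 363.186 ]]
0.105 -1 -0.011 [[291.6823 319.0513]]
0.105 -1 0.011 [[296.8716 370.7845]]
0.105 1 -0.011 [[526.0743 319.1415]]
0.105 1 0.011 [[520.5304 370.8721]]
0.11 -1 -0.011 [[287.7474 325.8587]]
0.11 -1 0.011 [[293.2938 378.9737]]
0.11 1 -0.011 [[530.2423 325.9523]]
0.11 1 0.011 [[524.3187 379.0645]]
```

>>> move_arm(rotation=[[0, 0, 0], [0, 0, 0], [0, 0, 0], [0, 0, 0], [0, 0, 0]], offset=[[-0.001, 0, -0.04], [-0.001, 0, -0.075], [-0.001, 0, -0.085], [-0.001, 0, -0.091], [-0.001, 0, -0.091]], claw=[1, 1, 1, 1, 1])

```text
t: 2.17
tool_pos: [0.4337, 0.0636, 0.0092]
tool_rot: [[-0.001, 0.358, 0.934], [0.0, 0.934, -0.358], [-1.0, -0.0, -0.001]]
wrist_force: [-0.1, -0.1, -0.4]
gripper_width: 0.0853
```

```bash
python3 - <<'E'
from h import *
o=obs()
show("wrist","w2",s=1.25); show("side","s2",(330,190,490,300),5)
E
```

```text
t 2.17 tcp [0.4337 0.0636 0.0092] w 0.0853 F [-0.0743 -0.0759 -0.4   ]
```

View pics/w2.png

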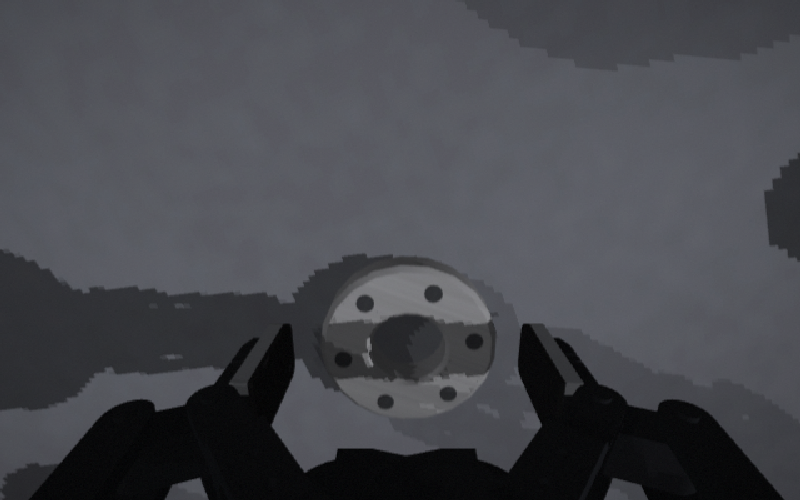

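View pics/s2.png

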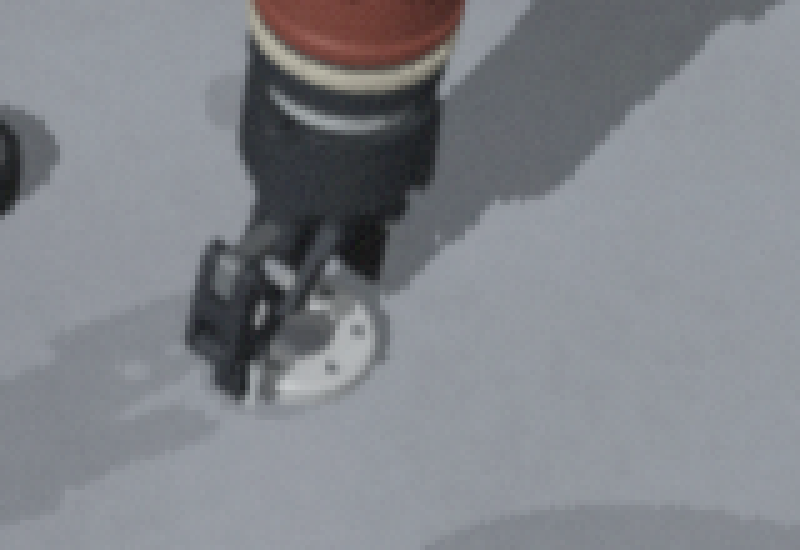

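>>> move_arm(rotation=[[0, 0, 0], [0, 0, 0], [0, 0, 0], [0, 0, 0], [0, 0, 0], [0, 0, 0]], offset=[[0, 0, -0.002], [0, 0, -0.002], [0, 0, -0.002], [0, 0, -0.002], [0, 0, -0.002], [0, 0, -0.002]], claw=[0, 0, 0, 0, 0, 0])

```text
t: 2.77
tool_pos: [0.4355, 0.0629, 0.0093]
tool_rot: [[0.003, 0.359, 0.933], [-0.0, 0.933, -0.359], [-1.0, 0.001, 0.003]]
wrist_force: [-2.8, 1.1, 9.0]
gripper_width: 0.0626
```

```bash
python3 - <<'E'
from h import *
o=obs()
show("wrist","w3",s=1.25); show("side","s3",(330,190,490,300),5)
E
```

```text
t 2.77 tcp [0.4355 0.0629 0.0093] w 0.0626 F [-2.8382  1.1202  9.0206]
```

View pics/w3.png

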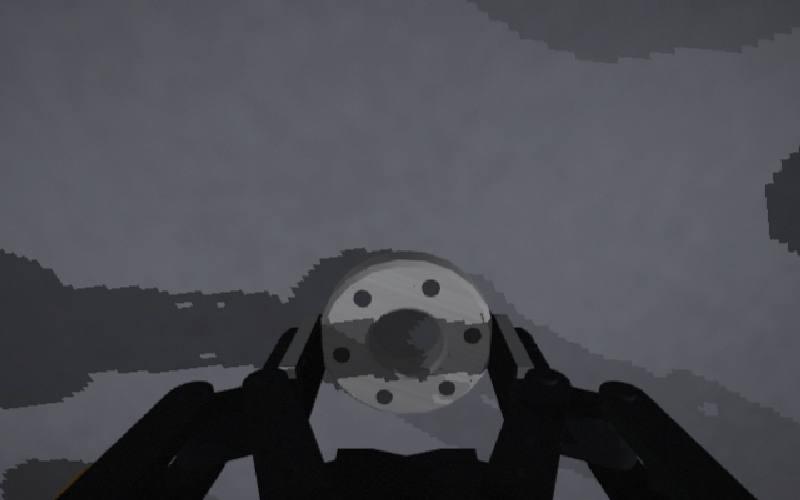

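View pics/s3.png

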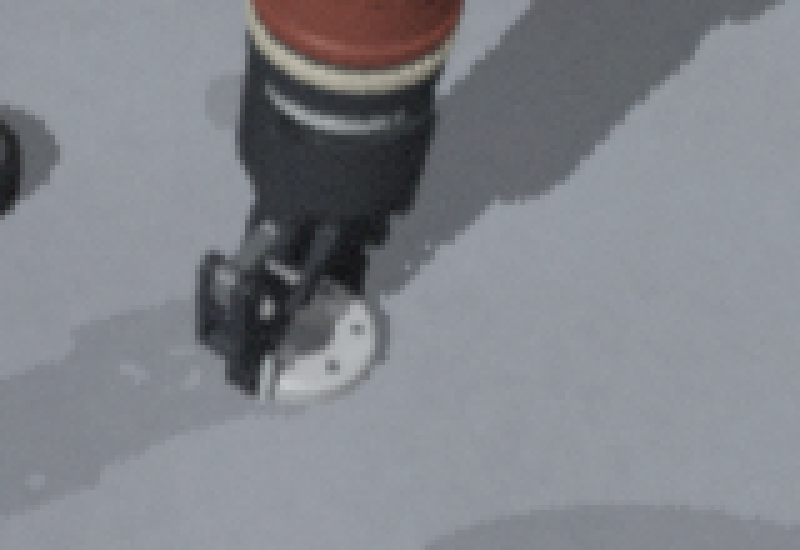

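>>> move_arm(rotation=[[0, 0, 0], [0, 0, 0], [0, 0, 0], [0, 0, 0], [0, 0, 0], [0, 0, 0], [0, 0, 0]], offset=[[0, 0, 0.01], [0, 0, 0.035], [0, 0, 0.07], [0, 0, 0.1], [0, 0, 0.113], [0, 0, 0.113], [0, 0, 0.113]], claw=[0, 0, 0, 0, 0, 0, 0])

```text
t: 3.45
tool_pos: [0.4344, 0.063, 0.1201]
tool_rot: [[0.001, 0.359, 0.933], [-0.0, 0.933, -0.359], [-1.0, 0.0, 0.001]]
wrist_force: [-0.1, 0.5, -3.8]
gripper_width: 0.0625
```

```bash
python3 - <<'E'
from h import *
o=obs()
show("wrist","w4",s=1.25); show("side","s4",(330,170,490,280),5)
E
```

```text
t 3.45 tcp [0.4344 0.063  0.1201] w 0.0625 F [-0.1218  0.5238 -3.7622]
```

View pics/w4.png

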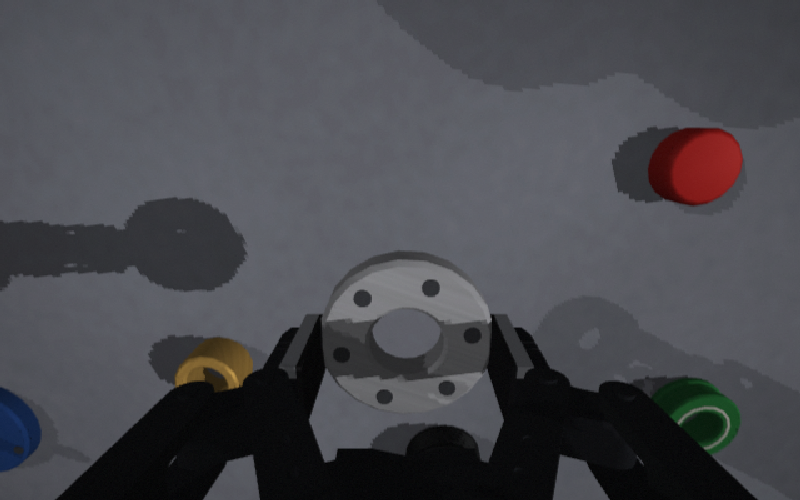

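View pics/s4.png

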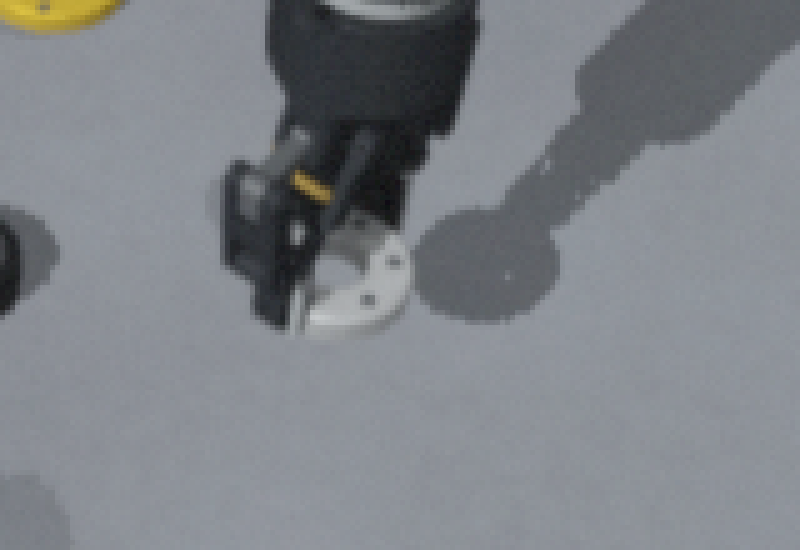

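>>> move_arm(rotation=[[0, 0, 0], [0, 0, 0], [0, 0, 0], [0, 0, 0], [0, 0, 0], [0, 0, 0], [0, 0, 0], [0, 0, 0], [0, 0, 0], [0, 0, 0], [0, 0, 0], [0, 0, 0], [0, 0, 0], [0, 0, 0]], offset=[[0.001, -0.02, 0], [0.003, -0.055, 0], [0.005, -0.095, 0], [0.007, -0.135, 0], [0.009, -0.175, 0], [0.011, -0.215, 0], [0.013, -0.255, 0], [0.015, -0.295, 0], [0.017, -0.33, 0], [0.018, -0.35, 0], [0.019, -0.362, 0], [0.019, -0.362, 0], [0.019, -0.362, 0], [0.019, -0.362, 0]], claw=[0, 0, 0, 0, 0, 0, 0, 0, 0, 0, 0, 0, 0, 0])

```text
t: 4.72
tool_pos: [0.4529, -0.2972, 0.1194]
tool_rot: [[-0.001, 0.358, 0.934], [0.002, 0.934, -0.358], [-1.0, 0.001, -0.002]]
wrist_force: [-0.3, 0.4, -3.7]
gripper_width: 0.0627
```

```bash
python3 - <<'E'
from h import *
o=obs();print(o["qpos"])
W=bot.camera_info("wrist")
im=bot.snapshot("wrist")[:,:,::-1].copy()
p=proj(W,[.453,-.299,.06])[0];print(p)
im=cv2.resize(im,None,fx=1.25,fy=1.25); cv2.imwrite("pics/w5.png",im)
show("side","s5",(370,90,530,200),5)
E
```

```text
t 4.72 tcp [ 0.4529 -0.2972  0.1194] w 0.0627 F [-0.2826  0.3521 -3.6706]
[-47.1329  -3.2786 -16.5905  76.8109   0.0224 -26.1686]
[323.8239 225.2465]
```

View pics/w5.png

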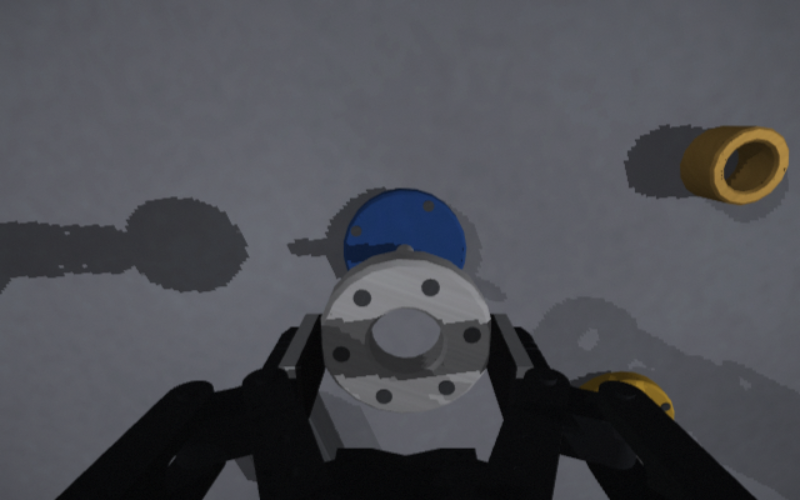

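View pics/s5.png

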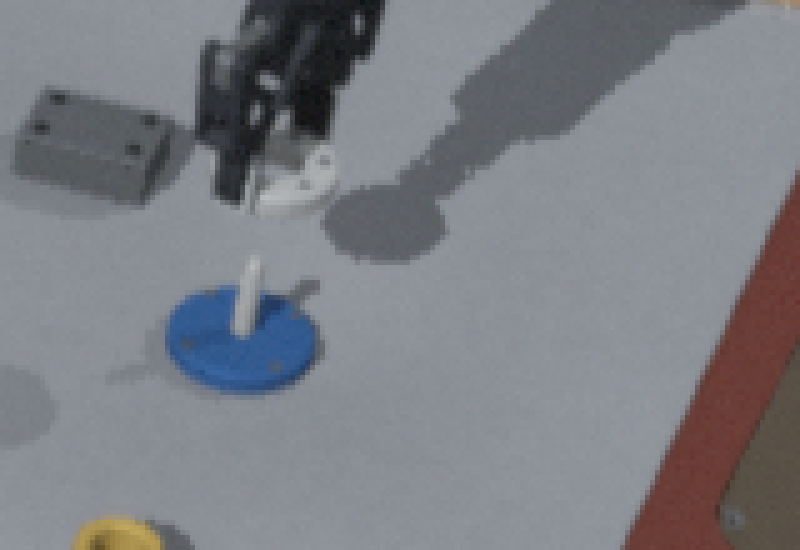

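```bash
python3 - <<'E'
from h import *
from scipy.optimize import least_squares
W=bot.camera_info("wrist")
im=cv2.imread("pics/w5.png")
from fit import mask
im0=cv2.resize(im,(640,400),interpolation=cv2.INTER_AREA)
m=mask("blue",im0); ys,xs=np.nonzero(m)
print(xs.min(),xs.max(),ys.min(),ys.max())
pts=[]
for y in range(ys.min()+1,205):
    r=xs[ys==y]
    if len(r): pts+= [(r.min()-.5,y),(r.max()+.5,y)]
for x in range(xs.min()+12,xs.max()-12):
    pts.append((x,ys[xs==x].min()-.5))
P=np.array([back(W,p,.012)[:2] for p in pts])
r=least_squares(lambda q:np.hypot(*(P-q).T)-.04,[.453,-.297],loss="soft_l1",f_scale=.001);print(r.x,np.abs(r.fun).mean())
t=np.array([.4529,-.2972])
# flange position: outer top rim; hole rim
z=.1194-.009+.014
for uv in((405,333),(406,331)):print("hole ctr",back(W,np.array(uv)/1.25,z)[:2]-t)
W2=W
E
```

```text
275 372 151 215
[ 0.4524 -0.2994] 0.000407007526910592
hole ctr [-0.0052  0.0003]
hole ctr [-0.0058  0.001 ]
```

>>> move_arm(rotation=[[0, 0, 0], [0, 0, 0], [0, 0, 0], [0, 0, 0], [0, 0, 0], [0, 0, 0], [0, 0, 0], [0, 0, 0]], offset=[[0.003, -0.001, 0], [0.003, -0.001, -0.02], [0.003, -0.001, -0.04], [0.003, -0.001, -0.06], [0.003, -0.001, -0.08], [0.003, -0.001, -0.09], [0.003, -0.001, -0.096], [0.003, -0.001, -0.096]], claw=[0, 0, 0, 0, 0, 0, 0, 0])

```text
t: 5.48
tool_pos: [0.4558, -0.2991, 0.0234]
tool_rot: [[-0.001, 0.358, 0.934], [0.001, 0.934, -0.358], [-1.0, 0.001, -0.001]]
wrist_force: [0.1, -0.4, -2.7]
gripper_width: 0.0626
```

```bash
python3 - <<'E'
from h import *
o=obs()
show("wrist","w6",s=1.25); show("side","s6",(370,90,530,200),5)
E
```

```text
t 5.48 tcp [ 0.4558 -0.2991  0.0234] w 0.0626 F [ 0.0634 -0.4481 -2.7374]
```

View pics/w6.png

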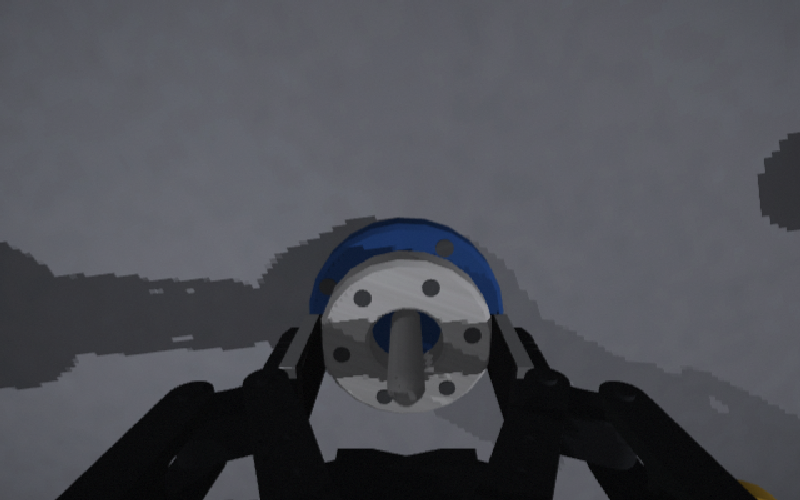

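View pics/s6.png

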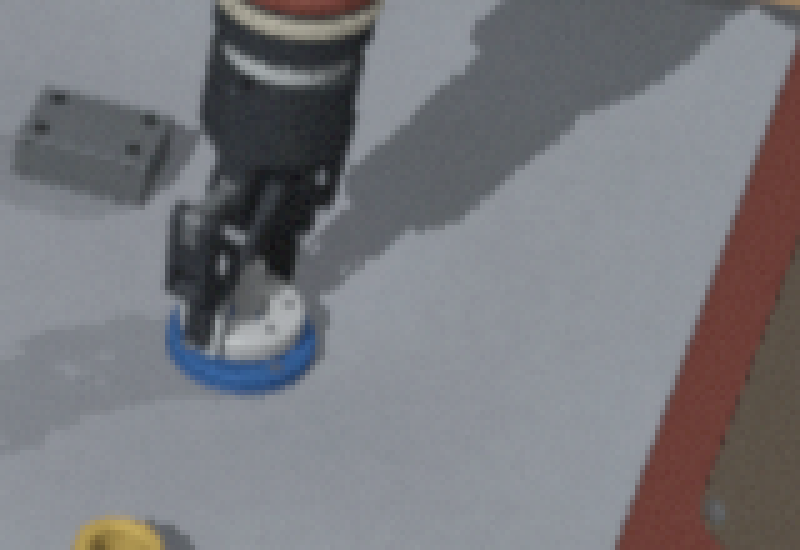

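>>> move_arm(rotation=[[0, 0, 0], [0, 0, 0], [0, 0, 0], [0, 0, 0], [0, 0, 0], [0, 0, 0], [0, 0, 0], [0, 0, 0], [0, 0, 0], [0, 0, 0], [0, 0, 0], [0, 0, 0], [0, 0, 0], [0, 0, 0], [0, 0, 0], [0, 0, 0], [0, 0, 0], [0, 0, 0], [0, 0, 0], [0, 0, 0]], offset=[[0, 0, -0.001], [0, 0, -0.001], [0, 0, 0], [0, 0, 0], [0, 0, 0], [0, 0, 0.01], [0, 0, 0.04], [0, 0, 0.08], [0.154, 0.324, 0.096], [0.154, 0.324, 0.096], [0.154, 0.324, 0.096], [0.154, 0.324, 0.096], [0.154, 0.324, 0.096], [0.154, 0.324, 0.096], [0.154, 0.324, 0.096], [0.154, 0.324, 0.096], [0.154, 0.324, 0.096], [0.154, 0.324, 0.096], [0.154, 0.324, 0.096], [0.154, 0.324, 0.096]], claw=[0, 1, 1, 1, 1, 1, 1, 1, 1, 1, 1, 1, 1, 1, 1, 1, 1, 1, 1, 1])

```text
t: 7.25
tool_pos: [0.6101, 0.0238, 0.1207]
tool_rot: [[0.0, 0.358, 0.934], [-0.0, 0.934, -0.358], [-1.0, -0.0, 0.0]]
wrist_force: [-1.3, -0.4, -0.1]
gripper_width: 0.0855
```

```bash
python3 - <<'E'
from h import *
o=obs()
show("wrist","w7",s=1.25); show("side","s7",(370,90,530,200),5)
E
```

```text
t 7.25 tcp [0.6101 0.0238 0.1207] w 0.0855 F [-1.3255 -0.393  -0.1222]
```

View pics/w7.png

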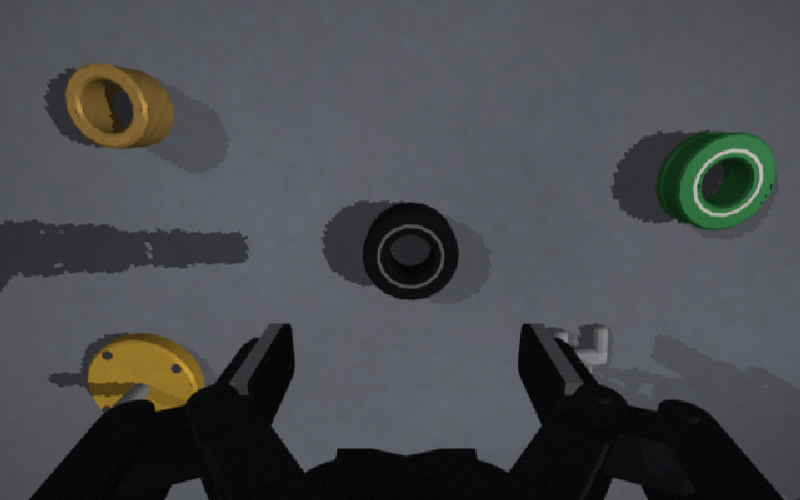

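View pics/s7.png

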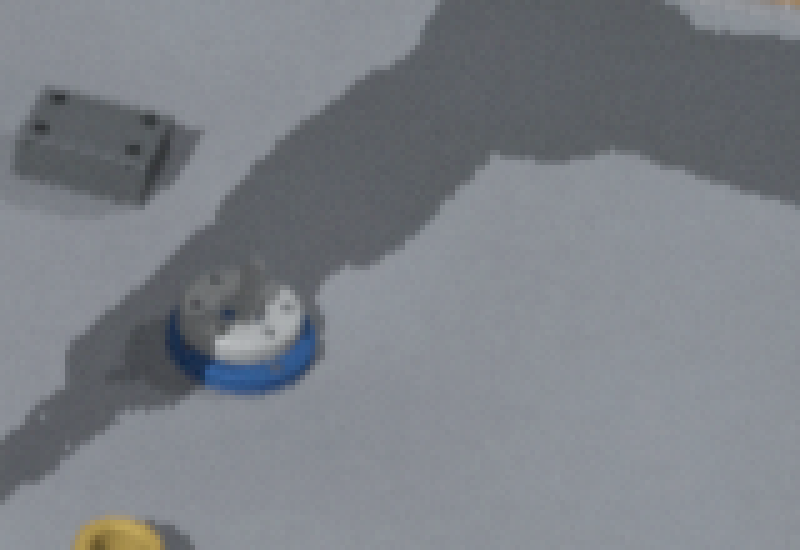

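```bash
python3 - <<'E'
from h import *
W=bot.camera_info("wrist")
for n,uv,z in(("pulley",(411,257),.024),("sleeve",(106,106),.028),("roller",(728,183),.022)):print(n,back(W,np.array(uv)/1.25,z))
E
```

```text
pulley [0.6107 0.025  0.024 ]
sleeve [ 0.4699 -0.0973  0.028 ]
roller [0.6352 0.2145 0.022 ]
```

>>> move_arm(rotation=[[0, 0, 0], [0, 0, 0], [0, 0, 0], [0, 0, 0], [0, 0, 0], [0, 0, 0], [0, 0, 0], [0, 0, 0], [0, 0, 0], [0, 0, 0], [0, 0, 0]], offset=[[0.001, 0.001, -0.035], [0.001, 0.001, -0.07], [0.001, 0.001, -0.095], [0.001, 0.001, -0.106], [0.001, 0.001, -0.106], [0.001, 0.001, -0.106], [0.001, 0.001, -0.106], [0.001, 0.001, -0.106], [0.001, 0.001, -0.106], [0.001, 0.001, -0.106], [0.001, 0.001, -0.106]], claw=[1, 1, 1, 1, 1, 0, 0, 0, 0, 0, 0])

```text
t: 8.27
tool_pos: [0.6132, 0.0246, 0.0175]
tool_rot: [[0.004, 0.359, 0.933], [-0.001, 0.933, -0.359], [-1.0, 0.001, 0.005]]
wrist_force: [-1.2, -0.6, 7.8]
gripper_width: 0.0568
```

```bash
python3 - <<'E'
from h import *
o=obs()
show("wrist","w8",s=1.25)
E
```

```text
t 8.27 tcp [0.6132 0.0246 0.0175] w 0.0568 F [-1.182  -0.623   7.7742]
```

View pics/w8.png

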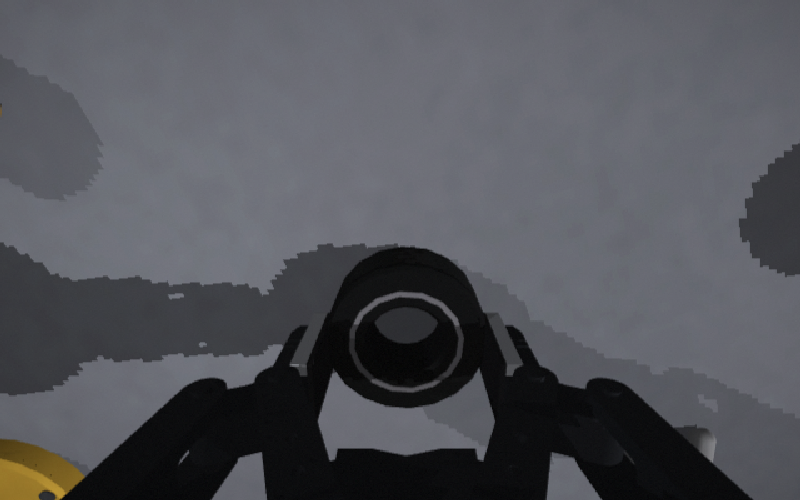

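```bash
python3 - <<'E'
from h import *
W=bot.camera_info("wrist"); print(back(W,np.array((406.5,342))/1.25,.024)-bot.get_obs()["tool_pos"])
T=bot.camera_info("top");im=bot.snapshot("top")[:,:,::-1].copy()
c=(370,215,450,290);cv2.imwrite("pics/t8.png",cv2.resize(im[c[1]:c[3],c[0]:c[2]],None,fx=8,fy=8,interpolation=cv2.INTER_CUBIC))
print(8*(proj(T,[[.4524,-.2994,.026],[.4524,-.2994,.06],[.4524,-.2994,.012]])-[370,215]))
E
```

```text
[-0.0031  0.0002  0.0066]
[[317.055  284.1453]
 [337.3875 288.9219]
 [308.9714 282.2462]]
```

View pics/t8.png

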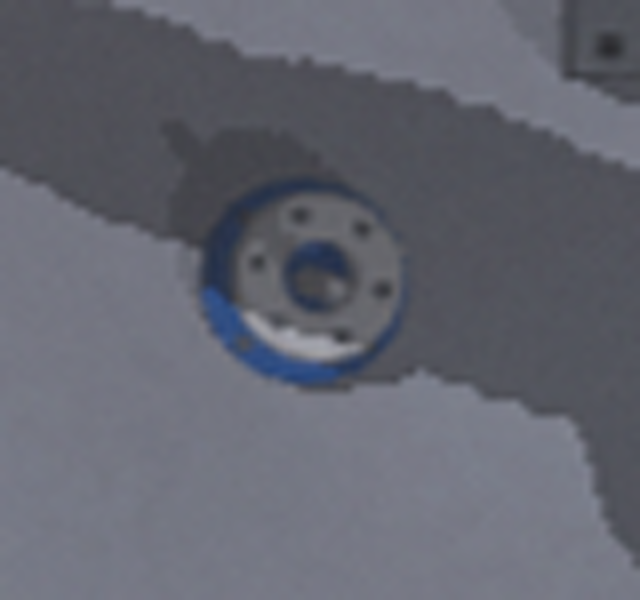

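>>> move_arm(rotation=[[0, 0, 0], [0, 0, 0], [0, 0, 0], [0, 0, 0], [0, 0, 0], [0, 0, 0], [0, 0, 0], [0, 0, 0], [0, 0, 0], [0, 0, 0], [0, 0, 0], [0, 0, 0], [0, 0, 0], [0, 0, 0], [0, 0, 0], [0, 0, 0], [0, 0, 0], [0, 0, 0]], offset=[[0, 0, 0.01], [0, 0, 0.035], [0, 0, 0.07], [0, 0, 0.1], [-0.01, -0.02, 0.11], [-0.025, -0.05, 0.11], [-0.041, -0.085, 0.11], [-0.057, -0.12, 0.11], [-0.073, -0.155, 0.11], [-0.09, -0.19, 0.11], [-0.107, -0.225, 0.11], [-0.123, -0.26, 0.11], [-0.137, -0.29, 0.11], [-0.149, -0.31, 0.11], [-0.156, -0.3245, 0.11], [-0.156, -0.3245, 0.1], [-0.156, -0.3245, 0.09], [-0.156, -0.3245, 0.085]], claw=[0, 0, 0, 0, 0, 0, 0, 0, 0, 0, 0, 0, 0, 0, 0, 0, 0, 0])

```text
t: 9.87
tool_pos: [0.455, -0.2984, 0.0981]
tool_rot: [[-0.001, 0.358, 0.934], [0.001, 0.934, -0.358], [-1.0, 0.001, -0.001]]
wrist_force: [-0.0, 0.1, -2.0]
gripper_width: 0.0565
```

```bash
python3 - <<'E'
from h import *
o=obs()
show("wrist","w9",s=1.25); show("side","s9",(370,90,530,200),5)
E
```

```text
t 9.87 tcp [ 0.455  -0.2984  0.0981] w 0.0565 F [-0.0092  0.053  -2.008 ]
```

View pics/w9.png

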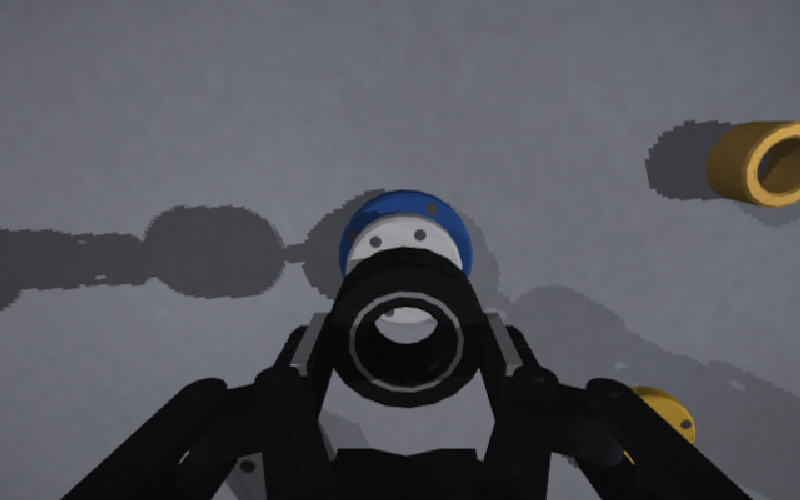

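View pics/s9.png

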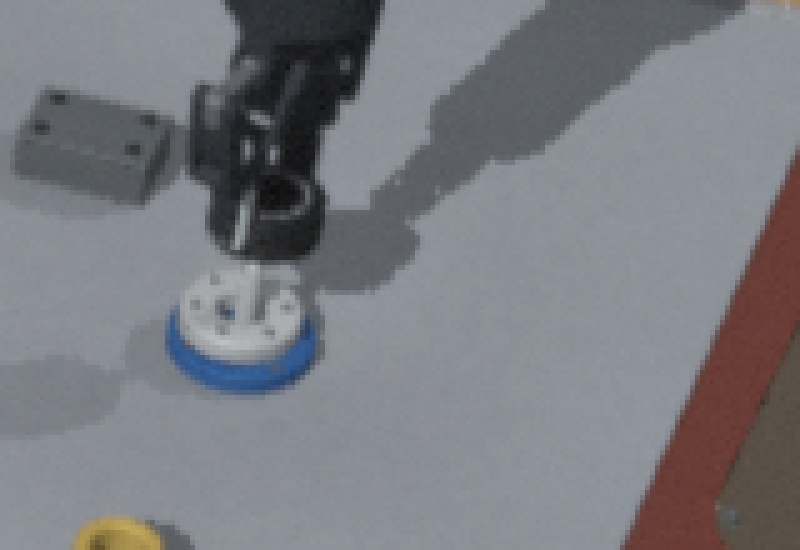

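>>> move_arm(rotation=[[0, 0, 0], [0, 0, 0], [0, 0, 0], [0, 0, 0], [0, 0, 0], [0, 0, 0]], offset=[[0, 0, -0.012], [0, 0, -0.026], [0, 0, -0.04], [0, 0, -0.05], [0, 0, -0.054], [0, 0, -0.054]], claw=[0, 0, 0, 0, 0, 0])

```text
t: 10.47
tool_pos: [0.455, -0.2986, 0.0445]
tool_rot: [[-0.001, 0.358, 0.934], [0.001, 0.934, -0.358], [-1.0, 0.001, -0.001]]
wrist_force: [0.4, 0.0, -1.6]
gripper_width: 0.0569
```

```bash
python3 - <<'E'
from h import *
o=obs()
show("wrist","w10",s=1.25); show("side","s10",(370,90,530,200),5)
E
```

```text
t 10.47 tcp [ 0.455  -0.2986  0.0445] w 0.0569 F [ 0.3746  0.0184 -1.5888]
```

View pics/w10.png

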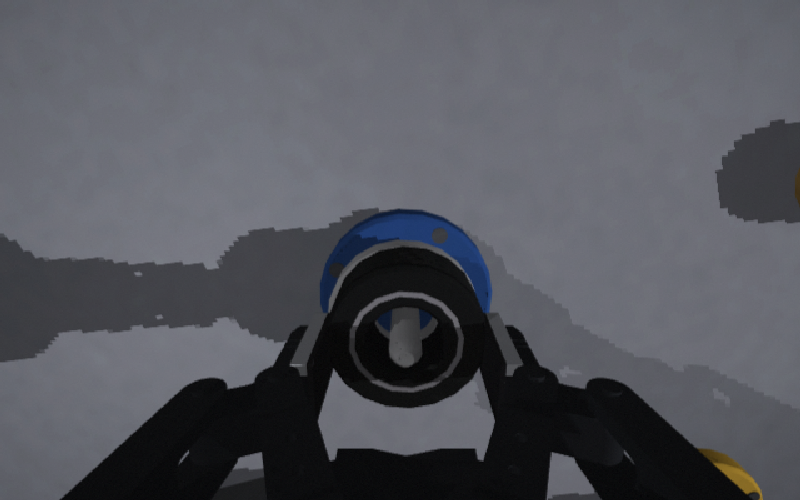

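View pics/s10.png

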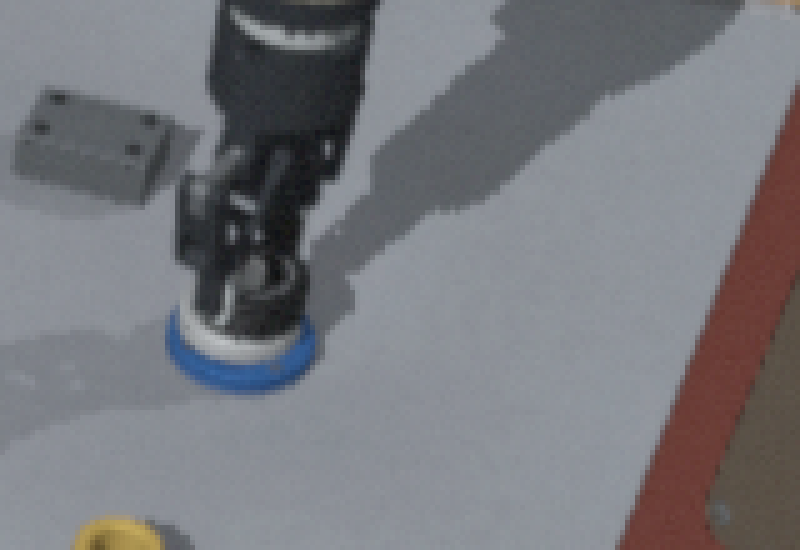

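>>> move_arm(rotation=[[0, 0, 0], [0, 0, 0], [0, 0, 0], [0, 0, 0], [0, 0, 0], [0, 0, 0], [0, 0, 0]], offset=[[0, 0, 0], [0, 0, 0], [0, 0, 0], [0, 0, 0.002], [0, 0, 0.012], [0, 0, 0.04], [0, 0, 0.075]], claw=[1, 1, 1, 1, 1, 1, 1])

```text
t: 11.15
tool_pos: [0.454, -0.2981, 0.1197]
tool_rot: [[-0.003, 0.359, 0.933], [0.003, 0.933, -0.359], [-1.0, 0.002, -0.004]]
wrist_force: [0.8, -0.5, -0.9]
gripper_width: 0.0853
```

>>> move_arm(rotation=[[0, 0, 0], [0, 0, 0], [0, 0, 0], [0, 0, 0], [0, 0, 0], [0, 0, 0], [0, 0, 0], [0, 0, 0], [0, 0, 0], [0, 0, 0], [0, 0, 0], [0, 0, 0], [0, 0, 0], [0, 0, 0], [0, 0, 0], [0, 0, 0], [0, 0, 0]], offset=[[-0.008, 0.545, 0], [-0.008, 0.545, 0], [-0.008, 0.545, 0], [-0.008, 0.545, 0], [-0.008, 0.545, 0], [-0.008, 0.545, 0], [-0.008, 0.545, 0], [-0.008, 0.545, 0], [-0.008, 0.545, 0], [-0.008, 0.545, 0], [-0.008, 0.545, 0], [-0.008, 0.545, 0], [-0.008, 0.545, 0], [-0.008, 0.545, 0], [-0.008, 0.545, 0], [-0.008, 0.545, 0], [-0.008, 0.545, 0]], claw=[1, 1, 1, 1, 1, 1, 1, 1, 1, 1, 1, 1, 1, 1, 1, 1, 1])

```text
t: 12.57
tool_pos: [0.4475, 0.2446, 0.1207]
tool_rot: [[0.0, 0.36, 0.933], [-0.0, 0.933, -0.36], [-1.0, -0.0, 0.0]]
wrist_force: [-0.4, -0.2, 0.5]
gripper_width: 0.0854
```

```bash
python3 - <<'E'
from h import *
o=obs();print(o["qpos"])
W=bot.camera_info("wrist");print(-W["world_to_cam"][:3,:3].T@W["world_to_cam"][:3,3])
im=bot.snapshot("wrist")[:,:,::-1].copy();cv2.imwrite("pics/w11.png",cv2.resize(im,None,fx=1.25,fy=1.25))
from fit import mask
from scipy.optimize import minimize
m=mask("cap",im); mm=cv2.resize(m,None,fx=4,fy=4,interpolation=cv2.INTER_NEAREST)
def cost(x):
    q=np.zeros_like(mm);cv2.fillConvexPoly(q,cv2.convexHull(((proj(W,cyl(x,.046,0,.02))+.5)*4).astype(np.int32)),1);return 1-(q&mm).sum()/(q|mm).sum()
r=minimize(cost,[.447,.2455],method="Nelder-Mead",options=dict(initial_simplex=[[.447,.2455],[.45,.2455],[.447,.249]]));print(r.x,r.fun)
show("side","s11",(370,90,530,200),5)
E
```

```text
t 12.57 tcp [0.4475 0.2446 0.1207] w 0.0854 F [-0.4049 -0.2104  0.5472]
[ 13.9439  -9.186  -21.9621  77.2099  -0.0137  35.0262]
[0.3732 0.2718 0.2525]
[0.4465 0.2448] 0.08620085039232017
```

View pics/w11.png

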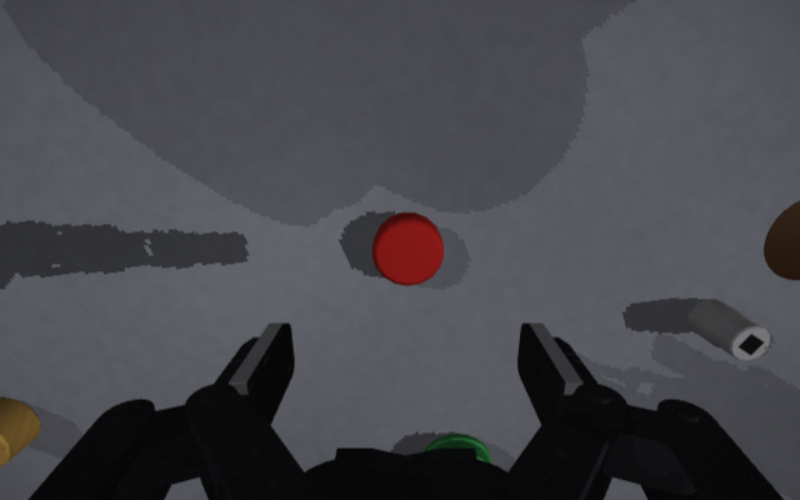

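View pics/s11.png

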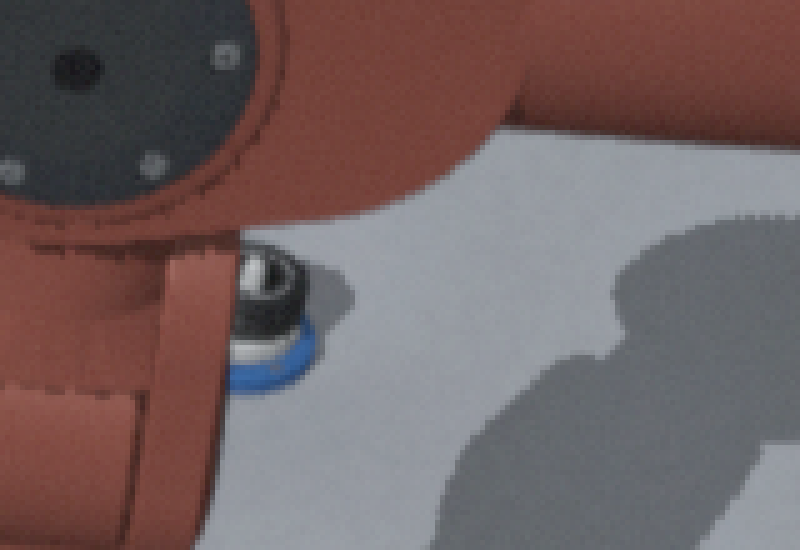

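>>> move_arm(rotation=[[0, 0, 0], [0, 0, 0], [0, 0, 0], [0, 0, 0], [0, 0, 0], [0, 0, 0], [0, 0, 0], [0, 0, 0], [0, 0, 0], [0, 0, 0], [0, 0, 0], [0, 0, 0]], offset=[[0, 0, -0.035], [0, 0, -0.07], [0, 0, -0.095], [0, 0, -0.106], [0, 0, -0.106], [0, 0, -0.106], [0, 0, -0.106], [0, 0, -0.106], [0, 0, -0.106], [0, 0, -0.106], [0, 0, -0.106], [0, 0, -0.106]], claw=[1, 1, 1, 1, 1, 0, 0, 0, 0, 0, 0, 0])

```text
t: 13.67
tool_pos: [0.4488, 0.246, 0.0166]
tool_rot: [[0.003, 0.359, 0.933], [0.001, 0.933, -0.359], [-1.0, 0.002, 0.003]]
wrist_force: [-1.2, -0.8, 7.6]
gripper_width: 0.0436
```

```bash
python3 - <<'E'
from h import *
o=obs()
show("wrist","w12",s=1.25)
E
```

```text
t 13.67 tcp [0.4488 0.246  0.0166] w 0.0436 F [-1.216  -0.8371  7.5529]
```

View pics/w12.png

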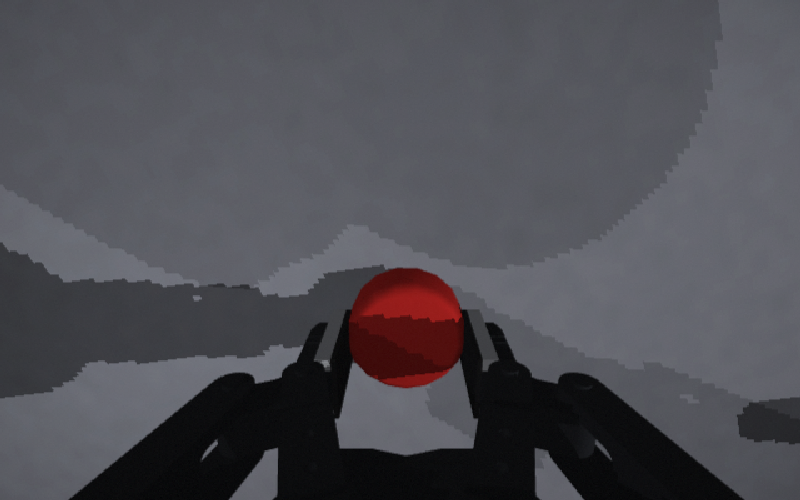

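>>> move_arm(rotation=[[0, 0, 0], [0, 0, 0], [0, 0, 0], [0, 0, 0], [0, 0, 0], [0, 0, 0], [0, 0, 0], [0, 0, 0], [0, 0, 0], [0, 0, 0], [0, 0, 0], [0, 0, 0], [0, 0, 0], [0, 0, 0], [0, 0, 0], [0, 0, 0], [0, 0, 0], [0, 0, 0], [0, 0, 0], [0, 0, 0]], offset=[[0, 0, 0.01], [0, 0, 0.035], [0, 0, 0.07], [0, -0.01, 0.1], [0, -0.035, 0.11], [0.001, -0.07, 0.11], [0.001, -0.11, 0.11], [0.002, -0.15, 0.11], [0.002, -0.19, 0.11], [0.003, -0.23, 0.11], [0.003, -0.27, 0.11], [0.004, -0.31, 0.11], [0.004, -0.35, 0.11], [0.005, -0.39, 0.11], [0.005, -0.43, 0.11], [0.006, -0.47, 0.11], [0.006, -0.505, 0.11], [0.007, -0.53, 0.11], [0.007, -0.544, 0.11], [0.007, -0.544, 0.1]], claw=[0, 0, 0, 0, 0, 0, 0, 0, 0, 0, 0, 0, 0, 0, 0, 0, 0, 0, 0, 0])

```text
t: 15.38
tool_pos: [0.4549, -0.3018, 0.1168]
tool_rot: [[0.003, 0.361, 0.933], [-0.003, 0.933, -0.361], [-1.0, -0.002, 0.004]]
wrist_force: [0.6, 0.0, -1.3]
gripper_width: 0.0431
```

```bash
python3 - <<'E'
from h import *
o=obs()
show("wrist","w13",s=1.25);  show("side","s13",(370,80,530,190),5)
E
```

```text
t 15.38 tcp [ 0.4549 -0.3018  0.1168] w 0.0431 F [ 0.5686  0.0364 -1.2999]
```

View pics/w13.png

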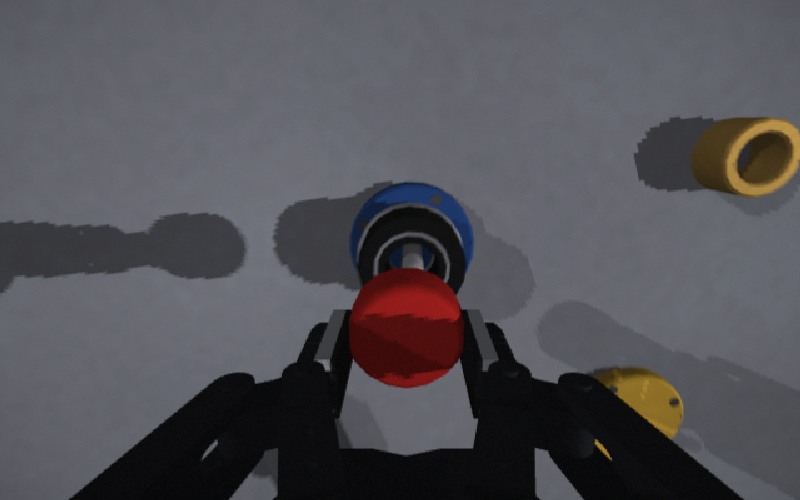

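View pics/s13.png

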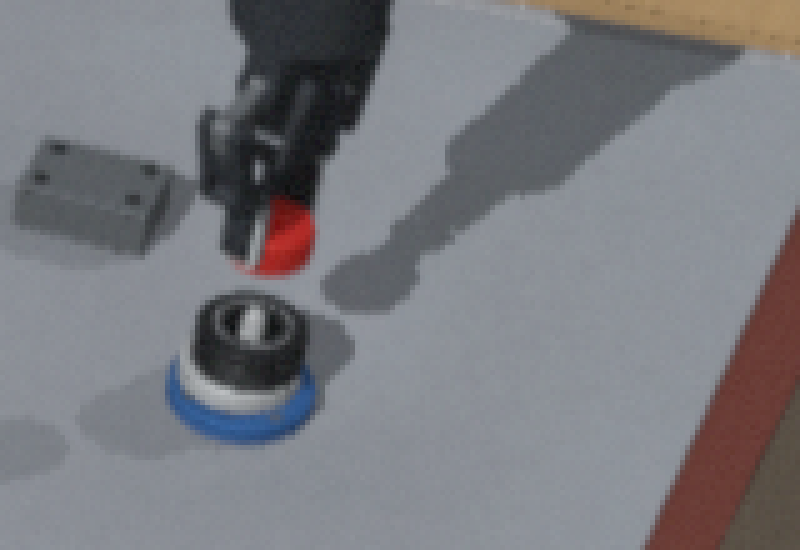

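>>> move_arm(rotation=[[0, 0, 0], [0, 0, 0], [0, 0, 0], [0, 0, 0], [0, 0, 0], [0, 0, 0], [0, 0, 0]], offset=[[0, 0, 0], [0, 0, -0.01], [0, 0, -0.02], [0, 0, -0.03], [0, 0, -0.04], [0, 0, -0.0455], [0, 0, -0.0455]], claw=[0, 0, 0, 0, 0, 0, 0])

```text
t: 16.07
tool_pos: [0.4538, -0.2977, 0.0675]
tool_rot: [[-0.001, 0.358, 0.934], [0.001, 0.934, -0.358], [-1.0, 0.001, -0.001]]
wrist_force: [-0.3, -0.1, -1.0]
gripper_width: 0.0435
```

```bash
python3 - <<'E'
from h import *
o=obs()
show("wrist","w14",s=1.25);  show("side","s14",(370,80,530,190),5)
E
```

```text
t 16.07 tcp [ 0.4538 -0.2977  0.0675] w 0.0435 F [-0.3269 -0.1004 -1.021 ]
```

View pics/s14.png

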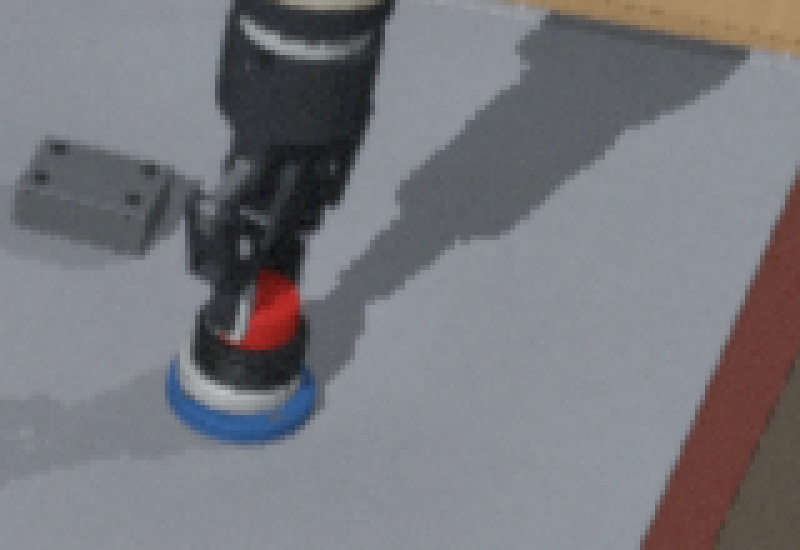

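>>> move_arm(rotation=[[0, 0, 0], [0, 0, 0], [0, 0, 0], [0, 0, 0], [0, 0, 0], [0, 0, 0], [0, 0, 0], [0, 0, 0], [0, 0, 0], [0, 0, 0], [0, 0, 0], [0, 0, 0], [0, 0, 0], [0, 0, 0], [0, 0, 0], [0, 0, 0]], offset=[[0, 0, 0], [0, 0, 0], [0, 0, 0], [0, 0, 0], [0, 0, 0.002], [0, 0, 0.012], [0, 0, 0.04], [0.001, 0.01, 0.0615], [0.003, 0.04, 0.0615], [0.006, 0.08, 0.0615], [0.009, 0.12, 0.0615], [0.012, 0.16, 0.0615], [0.015, 0.19, 0.0615], [0.016, 0.2015, 0.0615], [0.016, 0.2015, 0.0615], [0.016, 0.2015, 0.0615]], claw=[1, 1, 1, 1, 1, 1, 1, 1, 1, 1, 1, 1, 1, 1, 1, 1])

```text
t: 17.5
tool_pos: [0.4706, -0.097, 0.1311]
tool_rot: [[0.001, 0.357, 0.934], [-0.001, 0.934, -0.357], [-1.0, -0.0, 0.001]]
wrist_force: [-0.2, -0.6, -0.4]
gripper_width: 0.0859
```

```bash
python3 - <<'E'
from h import *
o=obs()
show("wrist","w15",s=1.25);  show("side","s15",(370,80,530,190),5)
E
```

```text
t 17.5 tcp [ 0.4706 -0.097   0.1311] w 0.0859 F [-0.154  -0.5627 -0.4221]
```

View pics/w15.png

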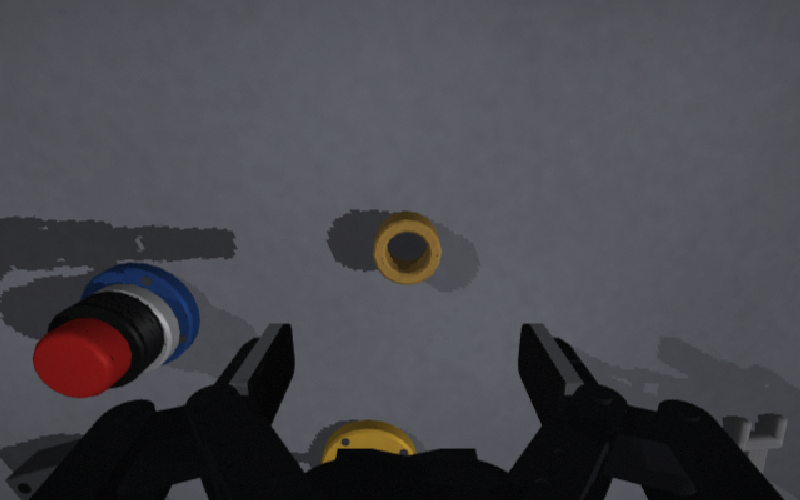

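View pics/s15.png

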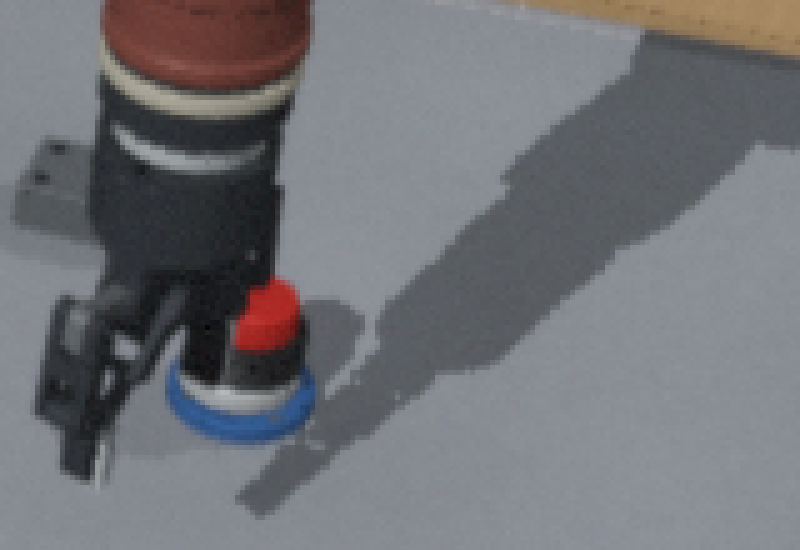

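>>> move_arm(rotation=[[0, 0, 0], [0, 0, 0], [0, 0, 0], [0, 0, 0], [0, 0, 0], [0, 0, 0], [0, 0, 0], [0, 0, 0], [0, 0, 0], [0, 0, 0], [0, 0, 0], [0, 0, 0]], offset=[[0, 0, -0.035], [0, 0, -0.07], [0, 0, -0.1], [0, 0, -0.113], [0, 0, -0.113], [0, 0, -0.113], [0, 0, -0.113], [0, 0, -0.113], [0, 0, -0.113], [0, 0, -0.113], [0, 0, -0.113], [0, 0, -0.113]], claw=[1, 1, 1, 1, 1, 0, 0, 0, 0, 0, 0, 0])

```text
t: 18.6
tool_pos: [0.4715, -0.0978, 0.0195]
tool_rot: [[0.003, 0.359, 0.933], [-0.002, 0.933, -0.359], [-1.0, -0.001, 0.003]]
wrist_force: [-2.0, -0.9, 8.9]
gripper_width: 0.0419
```

```bash
python3 - <<'E'
from h import *
o=obs()
show("wrist","w16",s=1.25)
E
```

```text
t 18.6 tcp [ 0.4715 -0.0978  0.0195] w 0.0419 F [-2.0169 -0.8835  8.8777]
```

View pics/w16.png

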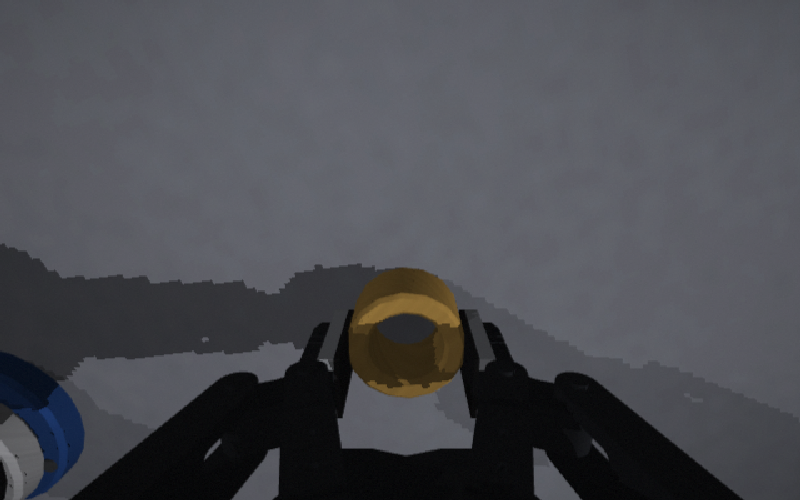

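>>> move_arm(rotation=[[0, 0, 0], [0, 0, 0], [0, 0, 0], [0, 0, 0], [0, 0, 0], [0, 0, 0], [0, 0, 0], [0, 0, 0], [0, 0, 0], [0, 0, 0], [0, 0, 0], [0, 0, 0], [0, 0, 0], [0, 0, 0]], offset=[[0, 0, 0.01], [0, 0, 0.035], [0, 0, 0.07], [0, 0, 0.1], [0.015, -0.008, 0.105], [0.04, -0.023, 0.105], [0.075, -0.043, 0.105], [0.11, -0.063, 0.105], [0.14, -0.081, 0.105], [0.16, -0.092, 0.105], [0.171, -0.0985, 0.105], [0.171, -0.0985, 0.105], [0.171, -0.0985, 0.095], [0.171, -0.0985, 0.095]], claw=[0, 0, 0, 0, 0, 0, 0, 0, 0, 0, 0, 0, 0, 0])

```text
t: 19.82
tool_pos: [0.64, -0.1945, 0.1106]
tool_rot: [[-0.002, 0.358, 0.934], [0.001, 0.934, -0.358], [-1.0, 0.0, -0.002]]
wrist_force: [-1.4, -0.1, -3.4]
gripper_width: 0.0413
```

```bash
python3 - <<'E'
from h import *
o=obs();print(o["qpos"])
W=bot.camera_info("wrist")
im=bot.snapshot("wrist")[:,:,::-1].copy();cv2.imwrite("pics/w17.png",cv2.resize(im,None,fx=1.25,fy=1.25))
print("expect base ctr",1.25*proj(W,[[.639,-.195,.012],[.639,-.195,.06]]),"sleeve hole ctr rel",back(W,np.array((406,344))/1.25,o["tool_pos"][2]+.0085)-o["tool_pos"])
show("side","s17",(290,80,450,190),5)
E
```

```text
t 19.82 tcp [ 0.64   -0.1945  0.1106] w 0.0413 F [-1.3516 -0.1071 -3.3693]
[-28.0847  19.0108   6.653   77.785    0.0074  -7.0843]
expect base ctr [[406.2758 255.1912]
 [406.4715 285.6263]] sleeve hole ctr rel [-0.0034  0.0002  0.0085]
```

View pics/w17.png

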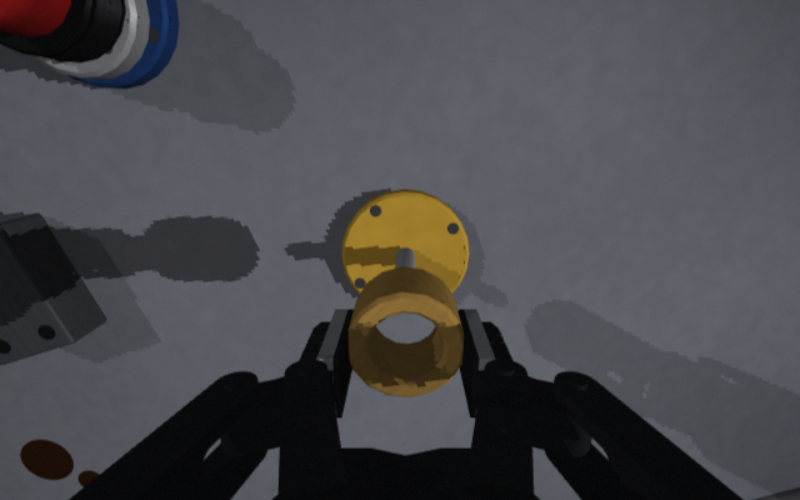

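View pics/s17.png

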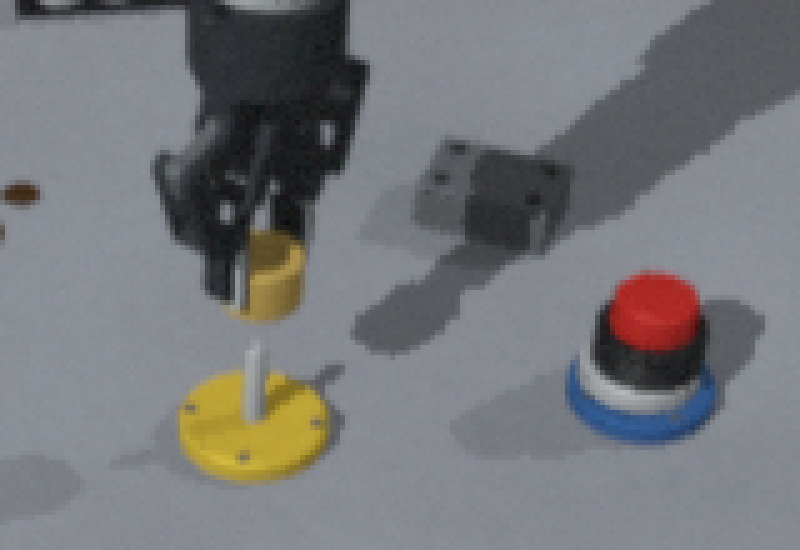

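>>> move_arm(rotation=[[0, 0, 0], [0, 0, 0], [0, 0, 0], [0, 0, 0], [0, 0, 0], [0, 0, 0], [0, 0, 0], [0, 0, 0]], offset=[[0.001, 0, -0.015], [0.001, 0, -0.03], [0.001, 0, -0.045], [0.001, 0, -0.06], [0.001, 0, -0.07], [0.001, 0, -0.077], [0.001, 0, -0.0785], [0.001, 0, -0.0785]], claw=[0, 0, 0, 0, 0, 0, 0, 0])

```text
t: 20.58
tool_pos: [0.642, -0.1952, 0.0339]
tool_rot: [[-0.0, 0.359, 0.934], [0.0, 0.934, -0.359], [-1.0, 0.0, -0.0]]
wrist_force: [-0.2, -0.6, -1.4]
gripper_width: 0.0414
```

```bash
python3 - <<'E'
from h import *
o=obs()
show("wrist","w18",s=1.25)
show("side","s18",(290,80,450,190),5)
E
```

```text
t 20.58 tcp [ 0.642  -0.1952  0.0339] w 0.0414 F [-0.2362 -0.637  -1.363 ]
```

View pics/w18.png

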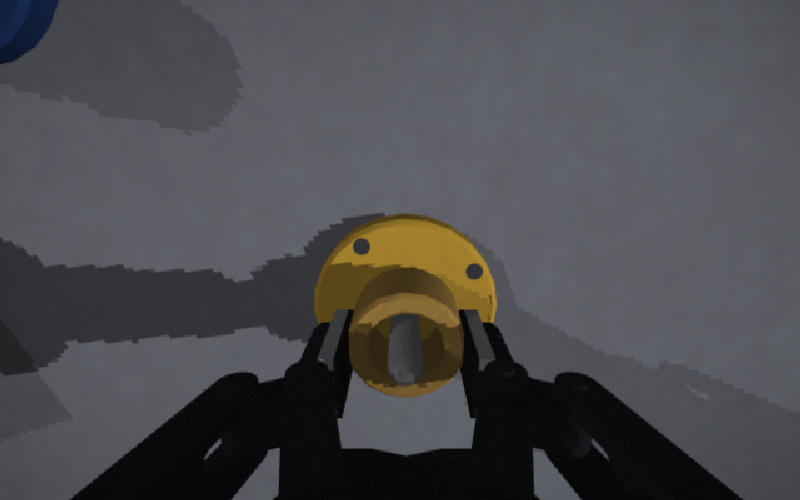

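View pics/s18.png

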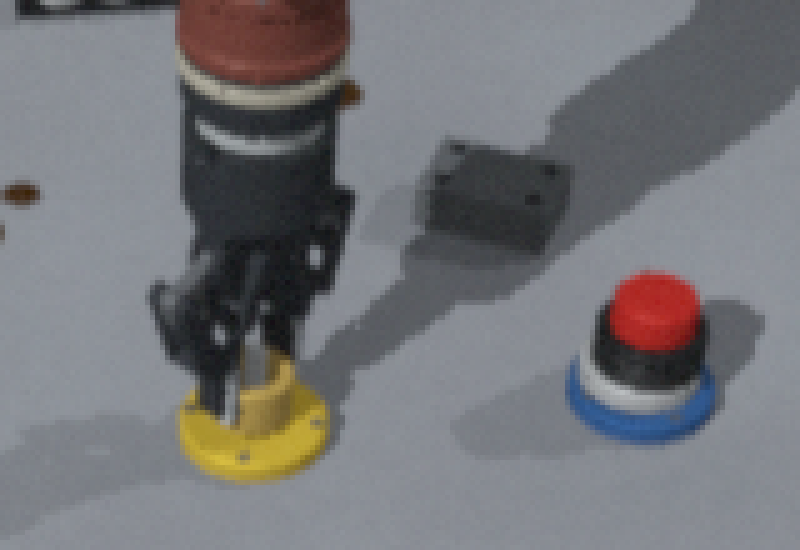

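>>> move_arm(rotation=[[0, 0, 0], [0, 0, 0], [0, 0, 0], [0, 0, 0], [0, 0, 0], [0, 0, 0], [0, 0, 0], [0, 0, 0]], offset=[[0, 0, -0.0015], [0, 0, -0.0015], [0, 0, -0.0015], [0, 0, -0.001], [0, 0, 0.002], [0, 0, 0.015], [0, 0, 0.05], [0, 0, 0.0865]], claw=[0, 1, 1, 1, 1, 1, 1, 1])

```text
t: 21.35
tool_pos: [0.6409, -0.1947, 0.1205]
tool_rot: [[-0.003, 0.359, 0.933], [0.002, 0.933, -0.359], [-1.0, 0.001, -0.003]]
wrist_force: [0.7, 0.2, 0.6]
gripper_width: 0.0854
```

>>> move_arm(rotation=[[0, 0, 0], [0, 0, 0], [0, 0, 0], [0, 0, 0], [0, 0, 0], [0, 0, 0], [0, 0, 0], [0, 0, 0], [0, 0, 0], [0, 0, 0], [0, 0, 0], [0, 0, 0], [0, 0, 0], [0, 0, 0]], offset=[[-0.007, 0.41, 0], [-0.007, 0.41, 0], [-0.007, 0.41, 0], [-0.007, 0.41, 0], [-0.007, 0.41, 0], [-0.007, 0.41, 0], [-0.007, 0.41, 0], [-0.007, 0.41, 0], [-0.007, 0.41, 0], [-0.007, 0.41, 0], [-0.007, 0.41, 0], [-0.007, 0.41, 0], [-0.007, 0.41, 0], [-0.007, 0.41, 0]], claw=[1, 1, 1, 1, 1, 1, 1, 1, 1, 1, 1, 1, 1, 1])

```text
t: 22.52
tool_pos: [0.6356, 0.2134, 0.1209]
tool_rot: [[0.001, 0.36, 0.933], [-0.0, 0.933, -0.36], [-1.0, 0.0, 0.001]]
wrist_force: [-0.0, -0.7, -0.2]
gripper_width: 0.0853
```

```bash
python3 - <<'E'
from h import *
o=obs()
W=bot.camera_info("wrist");print(1.25*proj(W,[.6352,.2145,.022]))
show("wrist","w19",s=1.25)
show("side","s19",(290,80,450,190),5)
E
```

```text
t 22.52 tcp [0.6356 0.2134 0.1209] w 0.0853 F [-0.0072 -0.6778 -0.2397]
[[408.9542 254.5792]]
```

View pics/w19.png

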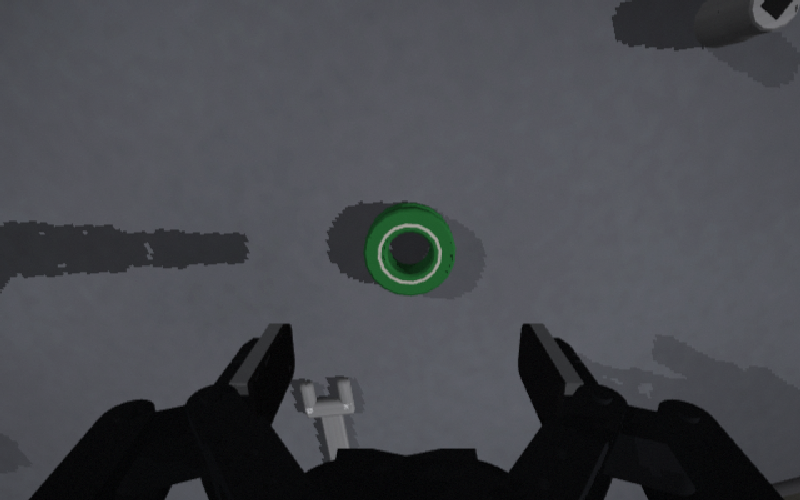

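View pics/s19.png

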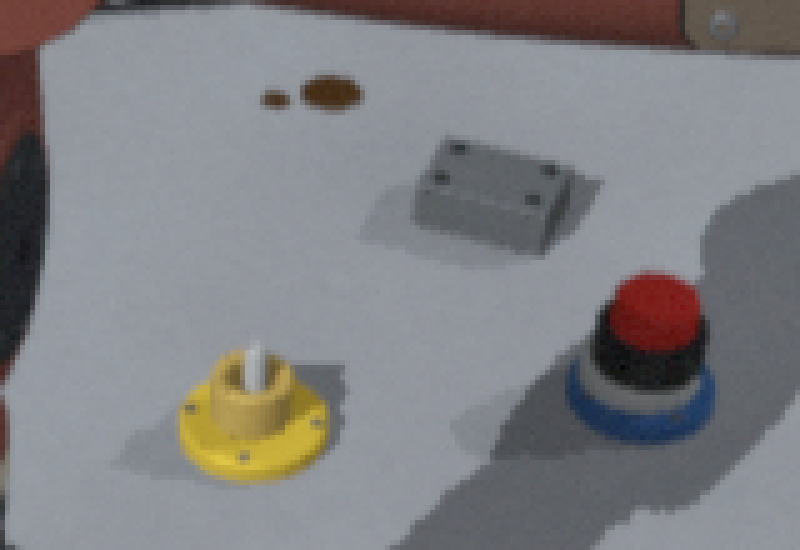

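>>> move_arm(rotation=[[0, 0, 0], [0, 0, 0], [0, 0, 0], [0, 0, 0], [0, 0, 0], [0, 0, 0], [0, 0, 0], [0, 0, 0], [0, 0, 0], [0, 0, 0], [0, 0, 0]], offset=[[0, 0, -0.035], [0, 0, -0.07], [0, 0, -0.095], [0, 0, -0.106], [0, 0, -0.106], [0, 0, -0.106], [0, 0, -0.106], [0, 0, -0.106], [0, 0, -0.106], [0, 0, -0.106], [0, 0, -0.106]], claw=[1, 1, 1, 1, 1, 0, 0, 0, 0, 0, 0])

```text
t: 23.53
tool_pos: [0.6374, 0.2147, 0.0179]
tool_rot: [[0.005, 0.359, 0.933], [0.0, 0.933, -0.359], [-1.0, 0.002, 0.004]]
wrist_force: [-1.4, -0.5, 5.9]
gripper_width: 0.0551
```

```bash
python3 - <<'E'
from h import *
o=obs()
show("wrist","w20",s=1.25)
E
```

```text
t 23.53 tcp [0.6374 0.2147 0.0179] w 0.0551 F [-1.3747 -0.5076  5.868 ]
```

View pics/w20.png

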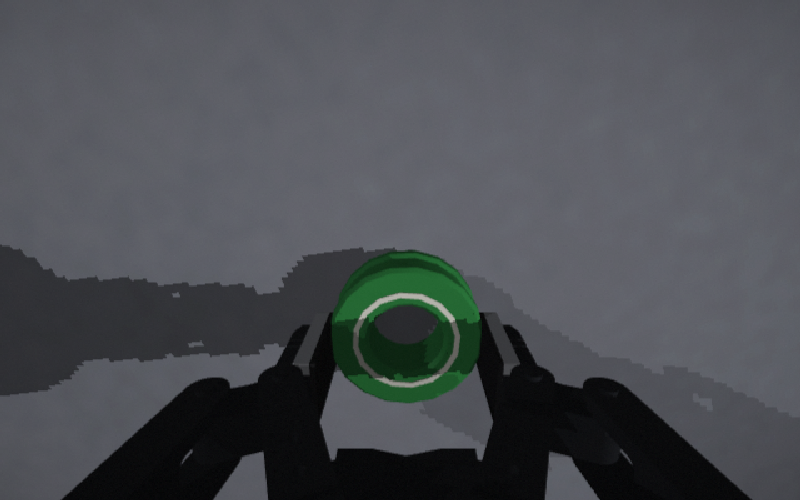

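>>> move_arm(rotation=[[0, 0, 0], [0, 0, 0], [0, 0, 0], [0, 0, 0], [0, 0, 0], [0, 0, 0], [0, 0, 0], [0, 0, 0], [0, 0, 0], [0, 0, 0], [0, 0, 0], [0, 0, 0], [0, 0, 0], [0, 0, 0], [0, 0, 0], [0, 0, 0], [0, 0, 0], [0, 0, 0]], offset=[[0, 0, 0.01], [0, 0, 0.035], [0, 0, 0.07], [0, -0.01, 0.1], [0.001, -0.035, 0.111], [0.001, -0.07, 0.111], [0.002, -0.11, 0.111], [0.002, -0.15, 0.111], [0.003, -0.19, 0.111], [0.003, -0.23, 0.111], [0.004, -0.27, 0.111], [0.005, -0.31, 0.111], [0.005, -0.345, 0.111], [0.006, -0.375, 0.111], [0.006, -0.397, 0.111], [0.006, -0.41, 0.111], [0.006, -0.41, 0.1], [0.006, -0.41, 0.085]], claw=[0, 0, 0, 0, 0, 0, 0, 0, 0, 0, 0, 0, 0, 0, 0, 0, 0, 0])

```text
t: 25.08
tool_pos: [0.6424, -0.196, 0.1013]
tool_rot: [[0.004, 0.359, 0.933], [-0.001, 0.933, -0.359], [-1.0, 0.0, 0.004]]
wrist_force: [0.2, -0.1, -1.3]
gripper_width: 0.0554
```

```bash
python3 - <<'E'
from h import *
o=obs()
show("wrist","w21",s=1.25); show("side","s21",(290,80,450,190),5)
E
```

```text
t 25.08 tcp [ 0.6424 -0.196   0.1013] w 0.0554 F [ 0.1964 -0.1205 -1.2568]
```

View pics/w21.png

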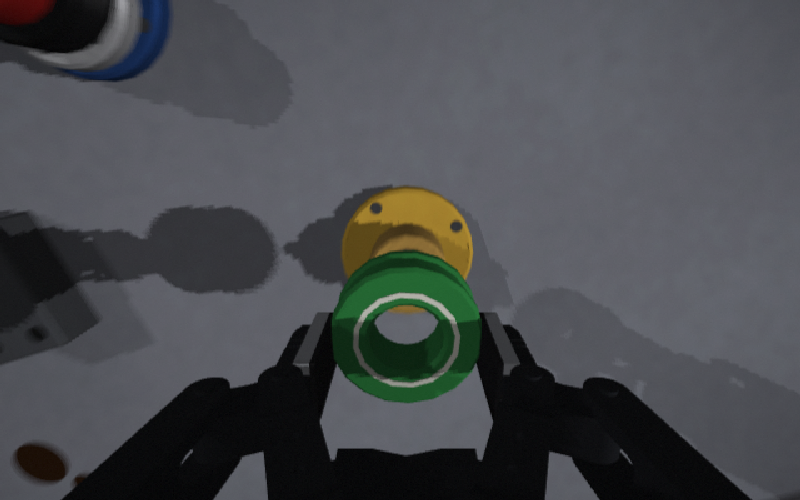

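View pics/s21.png

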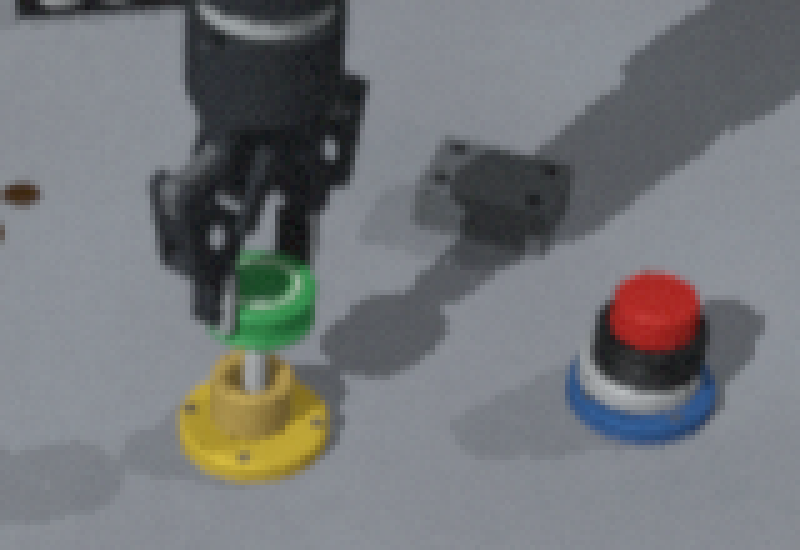

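cmd z is 0.099; descend to 0.0595.

>>> move_arm(rotation=[[0, 0, 0], [0, 0, 0], [0, 0, 0], [0, 0, 0], [0, 0, 0], [0, 0, 0]], offset=[[0, 0, -0.01], [0, 0, -0.02], [0, 0, -0.03], [0, 0, -0.037], [0, 0, -0.0395], [0, 0, -0.0395]], claw=[0, 0, 0, 0, 0, 0])

```text
t: 25.68
tool_pos: [0.6407, -0.1949, 0.0588]
tool_rot: [[-0.001, 0.358, 0.934], [0.001, 0.934, -0.358], [-1.0, 0.0, -0.001]]
wrist_force: [-0.9, 0.8, -0.3]
gripper_width: 0.0555
```

```bash
python3 - <<'E'
from h import *
o=obs()
show("wrist","w22",s=1.25); show("side","s22",(290,80,450,190),5)
E
```

```text
t 25.68 tcp [ 0.6407 -0.1949  0.0588] w 0.0555 F [-0.9443  0.8196 -0.3394]
```

View pics/w22.png

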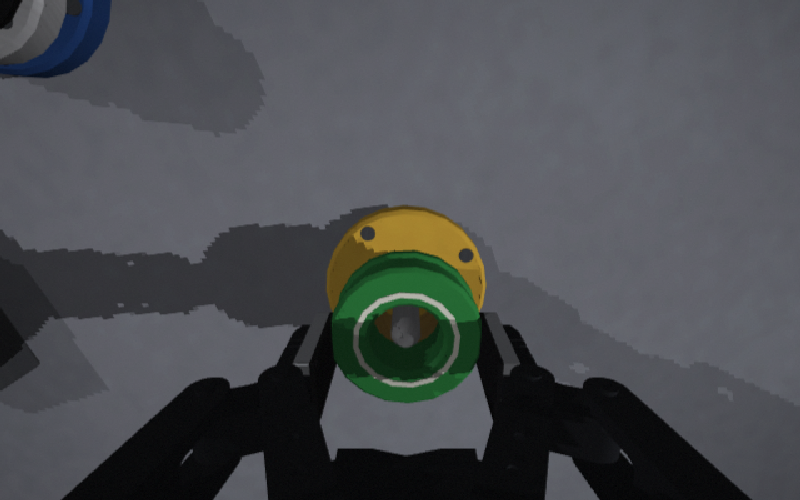

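View pics/s22.png

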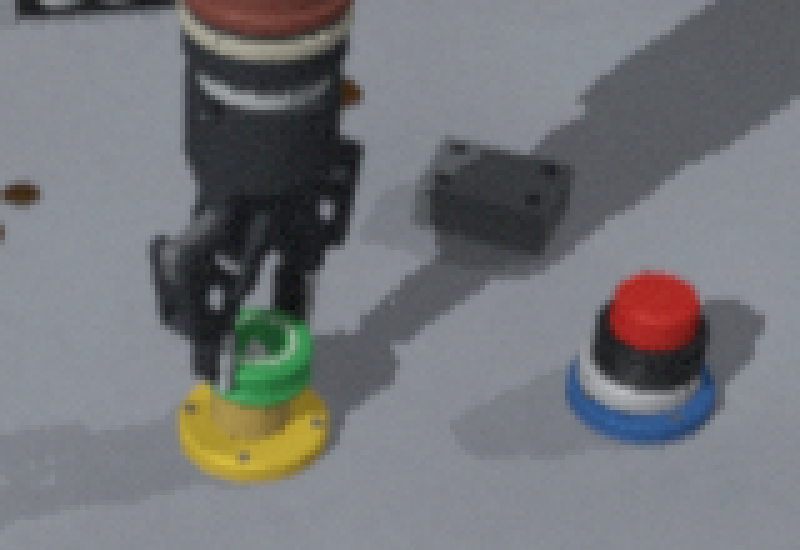

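>>> move_arm(rotation=[[0, 0, 0], [0, 0, 0], [0, 0, 0], [0, 0, 0], [0, 0, 0], [0, 0, 0], [0, 0, 0], [0, 0, 0], [0, 0, 0], [0, 0, 0], [0, 0, 0], [0, 0, 0], [0, 0, 0], [0, 0, 0], [0, 0, 0], [0, 0, 0], [0, 0, 0], [0, 0, 0], [0, 0, 0], [0, 0, 0]], offset=[[0, 0, 0], [0, 0, 0], [0, 0, 0], [0, 0, 0.001], [0, 0, 0.006], [0, 0, 0.025], [0, 0, 0.055], [0, 0, 0.09], [-0.1, 0.38, 0.14], [-0.1, 0.38, 0.14], [-0.1, 0.38, 0.14], [-0.1, 0.38, 0.14], [-0.1, 0.38, 0.14], [-0.1, 0.38, 0.14], [-0.1, 0.38, 0.14], [-0.1, 0.38, 0.14], [-0.1, 0.38, 0.14], [-0.1, 0.38, 0.14], [-0.1, 0.38, 0.14], [-0.1, 0.38, 0.14]], claw=[1, 1, 1, 1, 1, 1, 1, 1, 1, 1, 1, 1, 1, 1, 1, 1, 1, 1, 1, 1])

```text
t: 27.45
tool_pos: [0.541, 0.1857, 0.2006]
tool_rot: [[0.001, 0.356, 0.934], [0.0, 0.934, -0.356], [-1.0, 0.0, 0.001]]
wrist_force: [0.3, -0.8, -0.1]
gripper_width: 0.0855
```

```bash
python3 - <<'E'
from h import *
o=obs()
S=bot.camera_info("side");im=bot.snapshot("side")[:,:,::-1].copy()
im=cv2.resize(im,None,fx=1.25,fy=1.25)
cv2.imwrite("pics/sideF.png",im)
T=bot.camera_info("top");im=bot.snapshot("top")[:,:,::-1].copy()
def ov(im,ci,c,s):
    im=cv2.resize(im[c[1]:c[3],c[0]:c[2]],None,fx=s,fy=s,interpolation=cv2.INTER_CUBIC)
    for xy,st in(((.4524,-.2994),((.066,.026),(.06,.05),(.046,.07))),((.639,-.195),((.044,.04),(.058,.062)))):
        for d,z in st:
            p=proj(ci,cyl(xy,d,z,z)[:60]);cv2.polylines(im,[((p+.5-c[:2])*s).astype(np.int32)],True,(255,0,255),1)
    return im
cv2.imwrite("pics/topF.png",ov(im,T,(340,160,480,280),5))
cv2.imwrite("pics/sideFz.png",ov(bot.snapshot("side")[:,:,::-1].copy(),S,(300,90,460,190),5))
E
```

```text
t 27.45 tcp [0.541  0.1857 0.2006] w 0.0855 F [ 0.2675 -0.8108 -0.0977]
```

View pics/sideFz.png

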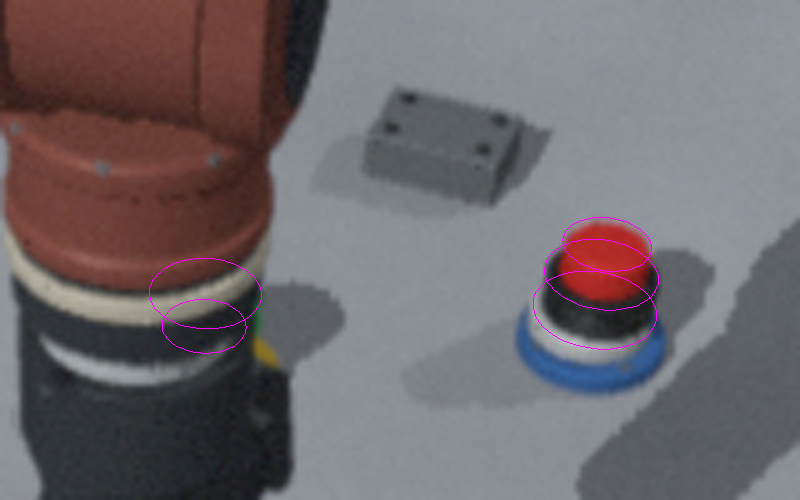

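View pics/topF.png

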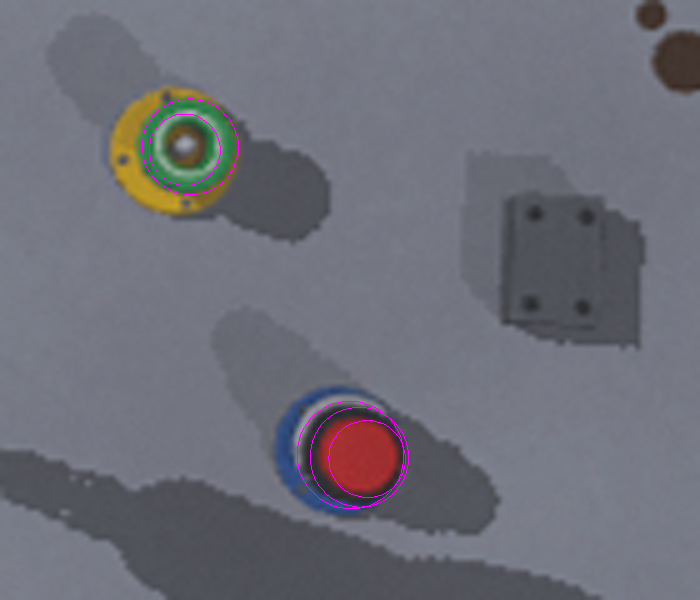

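View pics/sideF.png

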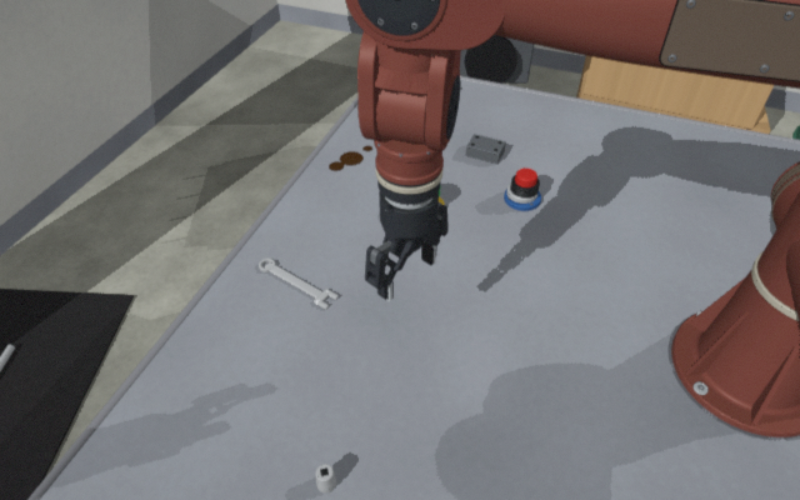

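>>> move_arm(rotation=[[0, 0, 0], [0, 0, 0], [0, 0, 0], [0, 0, 0], [0, 0, 0], [0, 0, 0], [0, 0, 0], [0, 0, 0], [0, 0, 0], [0, 0, 0]], offset=[[-0.15, 0.2, 0.04], [-0.15, 0.2, 0.04], [-0.15, 0.2, 0.04], [-0.15, 0.2, 0.04], [-0.15, 0.2, 0.04], [-0.15, 0.2, 0.04], [-0.15, 0.2, 0.04], [-0.15, 0.2, 0.04], [-0.15, 0.2, 0.04], [-0.15, 0.2, 0.04]], claw=[1, 1, 1, 1, 1, 1, 1, 1, 1, 1])

```text
t: 28.43
tool_pos: [0.3923, 0.3832, 0.2393]
tool_rot: [[-0.0, 0.361, 0.933], [-0.001, 0.933, -0.361], [-1.0, -0.001, -0.0]]
wrist_force: [0.3, -0.7, -0.0]
gripper_width: 0.0856
```

```bash
python3 - <<'E'
from h import *
o=obs()
show("side","s24",(300,90,460,190),5)
E
```

```text
t 28.43 tcp [0.3923 0.3832 0.2393] w 0.0856 F [ 0.282  -0.6651 -0.0239]
```

View pics/s24.png

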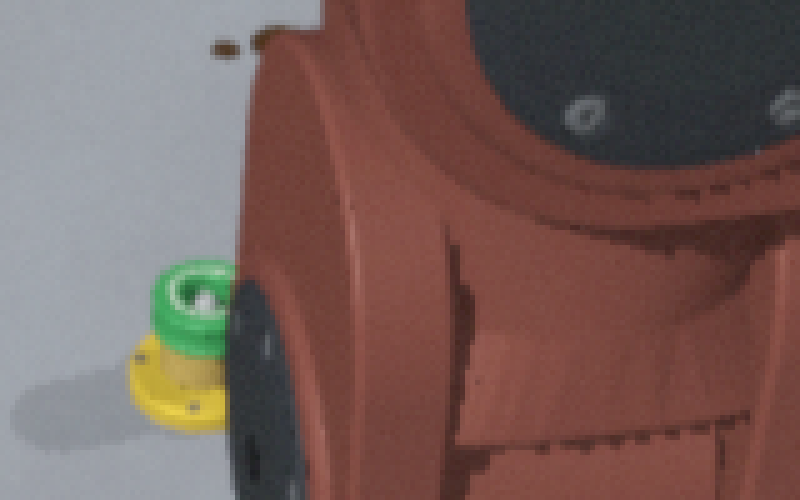

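Both stacks sit level in order; the arm is clear of them. I'm handing in now.

```bash
python3 - <<'E'
from workcell import bot
print(bot.sign_off())
E
```

```text
the job is handed in; nothing more can be done
None
```

I put the steel flange, black pulley and red cap on the blue post, then the brass sleeve and green roller on the yellow post. The job was handed in at about 28.5 s, with no verdict reported.

**Position and seating:** The last top and side pictures showed both stacks upright and flat. Outlines of each part's expected position matched the pictures to within about 2–3 mm, against the 12 mm allowed.

**Bystanders:** The block, socket and spanner looked unmoved in the pictures; I did not measure their positions again.

**Forces:** The largest force shown in the move reports was about 9 N, while closing on parts lying on the table.

**Disagreements and gaps in the checks:**
- The two fixed cameras differed by up to 5 mm on some first position estimates. I settled these with the wrist camera and the fitted outlines of the bases.
- The gripper width read about 2–3.5 mm below each part's known diameter. Every grip held, so I took this as a fixed offset.
- In the last side pictures the arm hid part of the yellow post. Its stack was seen in full from the top, but only partly from the side.

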